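# Lock the middle-size sample cells away behind a bolted pair of doors

## Robot

A 7-joint arm with a two-finger parallel gripper is mounted at the origin on the work surface. World frame = base frame: x ahead of the robot, y to its left, z up, the work surface at z = 0. Lengths are in mm, angles in rad, forces in N, time in s.
With the tool pointing down it reaches from about 400 to 900 mm from the base axis. Payload 5.5 kg.
Tool frame: the origin (TCP) lies midway between the tips of the shut fingers; the grasp point (between the pads) lies bot.grasp_offset behind it (bot.grasp_offset is the distance from the TCP to the grasp point, in mm); z points along the fingers, y is the direction in which the jaws open and shut (so a half turn about z gives the same grasp; the last joint's range is limited). The gripper opens to 85 mm and grips with 20 to 120 N. Pads are 22 mm wide; open, the fingers measure 114 mm over their backs; the gripper's body (76 mm by 85 mm) begins 54 mm behind the grasp point. The pads swing forward as they close: fully open they stand 13 mm farther back than shut.
Start: joints at [1.499, 0.501, -0.427, 1.55, 0.221, 1.138, -0.21], TCP at [213.611, -613.898, 203.91] pointing down, gripper open.
Joint ranges: [-2.88, 2.88], [-0.31, 2.03], [-1.54, 1.56], [0.2, 2.42], [-1.41, 4.55], [0.19, 2.02], [-2.57, 2.57]. Speed limits (rad/s): [2.57, 2.57, 3.14, 3.14, 3.14, 3.14, 3.14].

## Interface

Orientations are given as a 3x3 rotation matrix whose columns are the frame's x, y, z axes.
In Python, from rig import get_state, vision, workorder, bot gives the robot as it stands.
- The arm moves only by the tool move_arm, never from a script. Its argument "series" is one flat list of numbers, 7 for each row, row after row: the turn, a rotation vector about the tool's x, y, z in degrees, then the shift along the tool's x, y, z in mm, then the finger opening in mm, from 0 to 85.4. A call has 1 to 20 rows; each row is the pose to reach, as a shift and turn from the pose commanded when the call began, along the tool's axes at that moment; what a row does not reach only later rows make up. A row lasts 1/12 s, in which the tool goes at most 41.7 mm and 7.16 degrees, less where a joint would pass 70% of its speed; a pose out of reach is approached as far as the arm can. A call with a gripper value outside its range is refused whole. The fingers move at their own pace and stop on an object; "newtons" is the grip in N (left out, the last holds). Time passes only in rows, so rows that repeat a pose let the fingers close. It gives the time, the measured TCP pose, the force and the opening at its end, in the units of the state.
- get_state(): the state, without advancing time (a new reading comes with each control period).
- vision.capture(name): name is "scene" or "top" or "wrist"; returns a dict with "frame" (384x512x3 uint8, blue, green, red), "mtx" (3x3 intrinsics, pixels), "k1" (the pictures are not rectified: a ray, as slopes to the right and down, at radius r is drawn at 1 + k1 r^2 times it, then the intrinsics apply), "R" (3x3) and "t" (3): a world point X has camera coordinates R X + t; the wrist camera has in their place "tool_from_camera" (4x4, takes a point from camera to tool coordinates, whose origin is the TCP and whose axes are the flange's). Camera axes: x right, y down, z forward; pixel columns grow to the right and rows downward; lengths in mm; the calibration is good to about 2 mm. A picture is of the moment at which its call begins: read the wrist's pose just before it. There is no depth.
- workorder.sign_off(): hands the job in, once; it reports no verdict.
The state is a dict: "clock": time; "qpos": joint angles; "joint_vel": joint speeds; "tau": joint torques, N m; "tool_pos": TCP position; "orientation": TCP orientation; "ft_force": force on the tool from outside, world axes, zero at the start; "torque": the same for the moment, N m; "gripper_width": finger opening in mm.
Only numpy, scipy, OpenCV 4.12 (cv2) and the standard library are available. Lean on these libraries where they do the work, as an engineer would, in place of code of your own. Each camera call takes 0.05 s, during which the arm holds its last target. There are 200 camera calls.

## Task

Put every middle-size (46 mm) steel sample cell from the bench into the empty bay of the white cabinet, upright on its floor and set down, not dropped, leaving the smaller and larger look-alikes standing on the bench. To get in, open the active door well up, then slide back the passive door's flush bolt, then open the passive door well up; when the cells are in, shut the passive door, shoot its bolt fully home, and last shut the active door over it. Knock nothing over.

Things in the scene. Friction and masses are not known exactly. Their poses are not given: they have to be found in the camera images.
- cabinet: Low white steel cabinet, 200 mm (its x) by 300 mm (its y) by 116 mm high, closed on top by a pair of 6 mm doors. Fixed. Origin at the centre of its underside; its yaw varies. Its -x side faces the robot. A 5 mm wall across it at y = +14 mm divides it into two bays, each under one door: the one on its +y side (active door) is filled with a foam block and two gauges; the one on its -y side (passive door) is empty.
- bay (a point): Centre of the empty bay's inner floor, 6 mm above the bench, under the passive door. The bay is 190 mm (cabinet x) by 157 mm (cabinet y), open above when the doors are; axes as the cabinet's. The keeper, a small steel block on the bay's near wall, sits 79 to 95 mm towards -x of this point, 39 to 70 mm towards +y, more than 75 mm above the floor.
- active_door (a joint): Active door's angle, rad: 0 shut (level), up to 1.75 open (swung up and outward to the cabinet's +y side). Stiff hinge: it stays where it is left. It reaches 180 mm from its hinge and its free edge lies over the edge of the passive door and hides the bolt. Moving it takes up to about 0.45 Nm at the hinge. Starts shut.
- active_handle (a point): Middle of the active door's grip bar: round steel bar 12 mm in diameter, 70 mm long along the hinge direction (cabinet x), its axis 40 mm above the door's face, 155 mm from the hinge, on two end posts 35 mm either side of this point. z is the door's outward normal.
- active_hinge (a point): Point on the active door's hinge axis, which runs along cabinet x, level with the door, on the cabinet's +y side (145 mm from its middle, 119 mm above the bench).
- passive_door (a joint): Passive door's angle, rad: 0 shut (level), up to 1.75 open (swung up and outward to the cabinet's -y side). Stiff hinge, stays where left, up to about 0.45 Nm. Its plate reaches 105 mm from the hinge; then comes a sunken steel ledge, 25 mm lower, reaching 157 mm from the hinge, which carries the bolt and lies beneath the active door when both are shut. It cannot open while the bolt is shot. Starts shut.
- passive_handle (a point): Middle of the passive door's grip bar, same kind of bar as the other: 12 mm in diameter, 70 mm long along cabinet x, 40 mm above the door's face, 70 mm from the hinge.
- passive_hinge (a point): Point on the passive door's hinge axis, along cabinet x, level with the door, on the cabinet's -y side (145 mm from its middle).
- bolt (a joint): Flush bolt on the passive door's ledge, m: 0 shot (its end under the keeper on the cabinet's near wall), 0.020 fully withdrawn. It slides along cabinet x, towards +x to withdraw; friction about 2 N, stays where left. Starts shot. Shoot it only when the passive door is shut.
- bolt_stud (a point): Centre of the top of the bolt's thumb stud: a brass block 12 by 12 mm standing 16 mm above the ledge, reachable from above only when the active door is open. A wall of the door's step lies 29 mm from it towards the cabinet's -y side; the space along cabinet x is free.
- cell_a: Steel sample cell standing upright on the bench: cylinder 46 mm in diameter and 40 mm high, with a plain round stem, 14 mm in diameter, standing 34 mm tall on the middle of its top (74 mm in all). Origin at the centre of its underside, z up along the stem. One of the middle-size cells to be put away; about 0.22 kg. Two or three of cell_a to cell_d are present.
- cell_b: Steel sample cell standing upright on the bench: cylinder 46 mm in diameter and 40 mm high, with a plain round stem, 14 mm in diameter, standing 34 mm tall on the middle of its top (74 mm in all). Origin at the centre of its underside, z up along the stem. One of the middle-size cells to be put away; about 0.22 kg. Two or three of cell_a to cell_d are present.
- cell_c: Steel sample cell standing upright on the bench: cylinder 46 mm in diameter and 40 mm high, with a plain round stem, 14 mm in diameter, standing 34 mm tall on the middle of its top (74 mm in all). Origin at the centre of its underside, z up along the stem. One of the middle-size cells to be put away; about 0.22 kg. Two or three of cell_a to cell_d are present.
- cell_d: Steel sample cell standing upright on the bench: cylinder 46 mm in diameter and 40 mm high, with a plain round stem, 14 mm in diameter, standing 34 mm tall on the middle of its top (74 mm in all). Origin at the centre of its underside, z up along the stem. One of the middle-size cells to be put away; about 0.22 kg. Two or three of cell_a to cell_d are present.
- cell_small: Steel sample cell standing upright on the bench: cylinder 32 mm in diameter and 40 mm high, with a plain round stem, 14 mm in diameter, standing 34 mm tall on the middle of its top (74 mm in all). Origin at the centre of its underside, z up along the stem. A look-alike, too small: it stays on the bench.
- cell_large: Steel sample cell standing upright on the bench: cylinder 60 mm in diameter and 40 mm high, with a plain round stem, 14 mm in diameter, standing 34 mm tall on the middle of its top (74 mm in all). Origin at the centre of its underside, z up along the stem. A look-alike, too large: it stays on the bench.
- solvent: Amber solvent bottle, 66 mm in diameter, 170 mm tall, standing right of the cabinet; not part of the job. Origin under its centre.
- jar: White jar with a steel lid, 72 mm in diameter, 80 mm tall, right of the cabinet; not part of the job.
- beaker: Glass beaker, 76 mm in diameter, 100 mm tall, right of the cabinet; not part of the job.
Things that resemble listed ones, but are neither listed nor needed, are in the scene too. Leave any yellow look-alike of the cell_small alone. What is shaped like the cell_b but turquoise is not meant.

How it is judged (in metres and radians):
On the way, in this order (a step that is already met when the one before it is completed fails the run):
1. active door open (over 1.2 rad), bolt still shot (value of joint active_door above 1.2 rad and value of joint bolt below 0.008 m and value of joint passive_door below 0.1 rad), for 0.2 s.
2. bolt withdrawn at least 15 mm (value of joint bolt above 0.015 m and value of joint active_door above 1 rad), for 0.2 s.
3. passive door open (over 1.2 rad) (value of joint passive_door above 1.2 rad), for 0.2 s.
4. every middle-size cell stands in the bay, released (x of cell_a in the frame of bay between -0.09 and 0.09 m and y of cell_a in the frame of bay between -0.075 and 0.075 m and z of cell_a in the frame of bay between -0.004 and 0.006 m and angle between each of cell_a, cell_b, cell_c, cell_d's own z axis and vertical below 0.15 rad and x of cell_b in the frame of bay between -0.09 and 0.09 m and y of cell_b in the frame of bay between -0.075 and 0.075 m and z of cell_b in the frame of bay between -0.004 and 0.006 m and x of cell_c in the frame of bay between -0.09 and 0.09 m and y of cell_c in the frame of bay between -0.075 and 0.075 m and z of cell_c in the frame of bay between -0.004 and 0.006 m and x of cell_d in the frame of bay between -0.09 and 0.09 m and y of cell_d in the frame of bay between -0.075 and 0.075 m and z of cell_d in the frame of bay between -0.004 and 0.006 m and linear speed of each of cell_a, cell_b, cell_c, cell_d below 0.03 m/s and contact force between the fingers and cell_a below 0.1 N and contact force between the fingers and cell_b below 0.1 N and contact force between the fingers and cell_c below 0.1 N and contact force between the fingers and cell_d below 0.1 N), for 0.2 s.
5. passive door shut again, active door still open (value of joint passive_door below 0.03 rad and value of joint active_door above 0.5 rad), for 0.2 s.
6. bolt shot home with the passive door shut (all of step 5 and value of joint bolt below 0.004 m), for 0.2 s.
7. active door shut (value of joint active_door below 0.03 rad), for 0.2 s.
At the end, for the whole second after the job is handed in: Both doors shut (under 0.03 rad), the bolt shot to within 4 mm, every 46 mm cell present standing upright (within 0.15 rad) at rest on the floor of the empty bay, and the small and large cells standing on the bench (value of joint each of passive_door, active_door below 0.03 rad and value of joint bolt below 0.004 m and x of cell_a in the frame of bay between -0.09 and 0.09 m and y of cell_a in the frame of bay between -0.075 and 0.075 m and z of cell_a in the frame of bay between -0.004 and 0.006 m and angle between each of cell_a, cell_b, cell_c, cell_d's own z axis and vertical below 0.15 rad and x of cell_b in the frame of bay between -0.09 and 0.09 m and y of cell_b in the frame of bay between -0.075 and 0.075 m and z of cell_b in the frame of bay between -0.004 and 0.006 m and x of cell_c in the frame of bay between -0.09 and 0.09 m and y of cell_c in the frame of bay between -0.075 and 0.075 m and z of cell_c in the frame of bay between -0.004 and 0.006 m and x of cell_d in the frame of bay between -0.09 and 0.09 m and y of cell_d in the frame of bay between -0.075 and 0.075 m and z of cell_d in the frame of bay between -0.004 and 0.006 m and linear speed of each of cell_a, cell_b, cell_c, cell_d below 0.03 m/s and height (world z) of each of cell_small, cell_large below 0.004 m and angle between each of cell_small, cell_large's own z axis and vertical below 0.2 rad); the robot touches nothing.
It fails at once if the bottle, jar or beaker is knocked over (angle between any of solvent, jar, beaker's own z axis and vertical above 0.6 rad).
It fails at once if a look-alike cell is knocked over or lifted well off the bench (angle between any of cell_small, cell_large's own z axis and vertical above 0.7 rad or height (world z) of any of cell_small, cell_large above 0.08 m).
It fails at once if a cell is let fall into the bay from more than about 20 mm ((horizontal distance between cell_a and bay below 0.13 m and z of cell_a in the frame of bay above 0.008 m and linear speed of cell_a above 0.5 m/s and contact force between the fingers and cell_a below 0.1 N) or (horizontal distance between cell_b and bay below 0.13 m and z of cell_b in the frame of bay above 0.008 m and linear speed of cell_b above 0.5 m/s and contact force between the fingers and cell_b below 0.1 N) or (horizontal distance between cell_c and bay below 0.13 m and z of cell_c in the frame of bay above 0.008 m and linear speed of cell_c above 0.5 m/s and contact force between the fingers and cell_c below 0.1 N) or (horizontal distance between cell_d and bay below 0.13 m and z of cell_d in the frame of bay above 0.008 m and linear speed of cell_d above 0.5 m/s and contact force between the fingers and cell_d below 0.1 N)).
Of cell_a, cell_b, cell_c, cell_d only 2 to 3 are there at a start; the rules pass over those that are not, and their reading is None.
At some moment in a run one of cell_a, cell_b, cell_c, cell_d may be knocked a few centimetres aside while the robot is not near it.
It also fails if it takes over 210 s, if anything falls off the work surface, if the arm or the gripper's body presses on something with over 40 N, if the wrist force passes 120 N, or if a joint passes its speed limit or range.

## Working session

There is one attempt and no reset: what is moved stays moved. The work goes in short steps, Python scripts to look and compute and a tool call to move; the robot and the scene stay as the last step left them, time stands still between calls to the robot, and variables do not carry over. Pictures are saved under pics/ and viewed, about 12 in all and at most 16, crops included, and the job is handed in when it is done.

Besides the shell and the picture viewer there is one more tool, called after "Call:" as name(argument=value, ...) on one line, values as JSON. move_arm: Moves the arm, as the interface text tells. Its arguments: {"type":"object","properties":{"series":{"type":"array","items":{"type":"number"}},"newtons":{"type":"number"}},"required":["series"]}

```bash
ls; mkdir -p pics
python3 - <<'E'
from rig import get_state, vision, bot
import cv2, numpy as np
s=get_state(); print({k:np.round(v,3).tolist() for k,v in s.items()}, bot.grasp_offset)
for n in("scene","top"):
    c=vision.capture(n); cv2.imwrite(f"pics/{n}0.png",c["frame"]); print(n,c["mtx"].tolist(),c["k1"],np.round(c["R"],4).tolist(),c["t"])
c=vision.capture("wrist");print(c["mtx"].tolist(),c["k1"],c["tool_from_camera"]);cv2.imwrite("pics/w0.png",c["frame"])
a=cv2.imread("pics/scene0.png");b=cv2.imread("pics/top0.png")
E
```

```text
pics
{'clock': 0.0, 'qpos': [1.499, 0.502, -0.427, 1.551, 0.221, 1.138, -0.21], 'joint_vel': [-0.0, 0.001, 0.0, 0.001, 0.001, 0.002, 0.0], 'tau': [0.0, -56.953, -5.817, -28.094, 0.01, 0.012, -0.0], 'tool_pos': [213.29, -613.216, 202.855], 'orientation': [[0.944, 0.329, -0.001], [0.329, -0.944, 0.002], [0.0, -0.002, -1.0]], 'ft_force': [-0.093, -0.496, -0.436], 'torque': [-0.006, 0.054, 0.008], 'gripper_width': 85.224} 18.700000000000003
scene [[412.5907012629753, 0.0, 263.65943612431255], [0.0, 412.5907012629753, 194.67529700385657], [0.0, 0.0, 1.0]] -0.0009683352836072645 [[0.7665, 0.6422, 0.0073], [0.5461, -0.6458, -0.5336], [-0.338, 0.413, -0.8457]] [-353.54590716 -211.99830657 1487.66744528]
top [[361.06358964428796, 0.0, 263.04600085129783], [0.0, 361.06358964428796, 188.29759276461058], [0.0, 0.0, 1.0]] -0.07008505364599697 [[0.0062, -0.9999, 0.012], [-0.9954, -0.0074, -0.0956], [0.0957, -0.0114, -0.9953]] [ -39.27496791  500.22789907 1376.30699599]
[[273.6203501065523, 0.0, 256.3368451571989], [0.0, 273.6203501065523, 188.55346544093885], [0.0, 0.0, 1.0]] -0.008007918929668758 [[ 3.02552687e-04 -9.50752635e-01 -3.09950536e-01  7.93018940e+01]
 [ 9.99999574e-01  5.57975410e-04 -7.35420677e-04 -8.03068016e-01]
 [ 8.72147924e-04 -3.09950182e-01  9.50752399e-01 -1.70222899e+02]
 [ 0.00000000e+00  0.00000000e+00  0.00000000e+00  1.00000000e+00]]
```

View pics/top0.png

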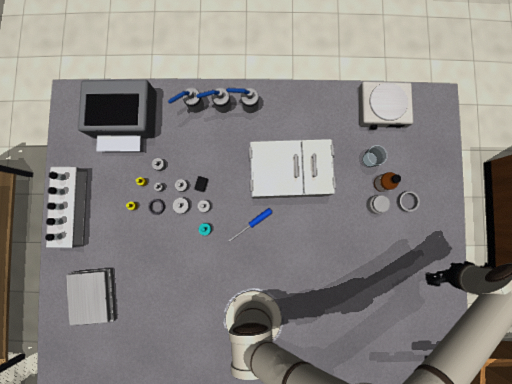

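View pics/scene0.png

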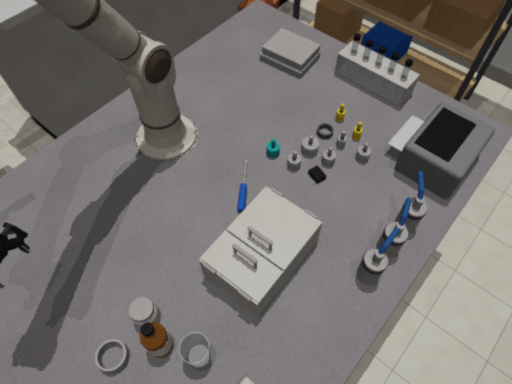

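Top view: cabinet centre near (292,168) with +y to the left and two grip bars at (296,166) and (315,166). Cells are at (158,164), (181,186) and (204,206) in mid size, small at (158,187), large at (181,205). Distractors are turquoise (204,229) and yellow ones.

```bash
cat > h.py <<'E'
from rig import get_state, vision, bot
import cv2, numpy as np
from scipy.spatial.transform import Rotation as Ro
def cam(name, save=None):
    s=get_state(); c=vision.capture(name)
    if name=="wrist":
        T=np.eye(4);T[:3,:3]=s["orientation"];T[:3,3]=s["tool_pos"]
        W=np.linalg.inv(T@np.array(c["tool_from_camera"])); c["R"],c["t"]=W[:3,:3],W[:3,3]
    if save: cv2.imwrite(f"pics/{save}.png",c["frame"])
    return c
def dist(c): return np.array([c["k1"],0,0,0,0.])
def ray(c,px):
    p=cv2.undistortPoints(np.array(px,float).reshape(-1,1,2),np.array(c["mtx"]),dist(c)).reshape(-1,2)
    d=np.c_[p,np.ones(len(p))]@np.array(c["R"]); o=-np.array(c["R"]).T@np.array(c["t"])
    return o,d
def onz(c,px,z):
    o,d=ray(c,px); return o+d*((z-o[2])/d[:,2])[:,None]
def proj(c,X):
    return cv2.projectPoints(np.array(X,float).reshape(-1,1,3),cv2.Rodrigues(np.array(c["R"]))[0],np.array(c["t"],float),np.array(c["mtx"]),dist(c))[0].reshape(-1,2)
def delta(pos=None,Rm=None):
    "shift & rotvec(deg) in present tool axes to get to world pos / orientation"
    s=get_state(); R=np.array(s["orientation"])
    if pos is not None: print("shift",np.round(R.T@(np.array(pos)-s["tool_pos"]),1))
    if Rm is not None: print("turn",np.round(np.degrees(Ro.from_matrix(R.T@Rm).as_rotvec()),2))
E
python3 - <<'E'
from h import *
c=cam("top"); 
print("cells z57",np.round(onz(c,[(158,164),(158,187),(181,186),(181,205),(204,206),(204,229)],57)))
g=cv2.cvtColor(c["frame"],cv2.COLOR_BGR2HSV)
m=cv2.inRange(g,(0,0,175),(180,40,255)); m[:130]=0;m[205:]=0;m[:,:240]=0;m[:,345:]=0
k=max(cv2.findContours(m,0,2)[0],key=cv2.contourArea);print(cv2.approxPolyDP(k,4,True)[:,0].tolist(),cv2.minAreaRect(k))
print(np.round(onz(c,cv2.approxPolyDP(k,4,True)[:,0],120)))
print("handles z162",np.round(onz(c,[(296,166),(315,166)],162)), "bottle etc",np.round(onz(c,[(374,156),(390,181),(379,204),(408,202)],90)))
E
```

```text
cells z57 [[588. 367.  57.]
 [499. 364.  57.]
 [504. 276.  57.]
 [432. 274.  57.]
 [429. 187.  57.]
 [342. 185.  57.]]
[[300, 140], [250, 143], [252, 195], [302, 193]] ((276.13983154296875, 167.69534301757812), (54.369808197021484, 50.67185974121094), 88.09085083007812)
[[ 670. -169.  120.]
 [ 657.   14.  120.]
 [ 467.    5.  120.]
 [ 475. -176.  120.]]
handles z162 [[ 567. -150.  162.]
 [ 568. -217.  162.]] bottle etc [[ 620. -453.   90.]
 [ 525. -511.   90.]
 [ 439. -467.   90.]
 [ 447. -578.   90.]]
```

Run:
```python
from h import *
delta([520,-140,400],np.diag([1,-1,-1.]))
```

```text
shift [ 445.2 -346.7 -196.3]
turn [-7.000e-02  1.000e-02  1.918e+01]
```

Call:
move_arm(series=[0,0,17,40,-20,-100,85,0,0,17,445,-347,-196,85,0,0,17,445,-347,-196,85,0,0,17,445,-347,-196,85,0,0,17,445,-347,-196,85,0,0,17,445,-347,-196,85,0,0,17,445,-347,-196,85,0,0,17,445,-347,-196,85,0,0,17,445,-347,-196,85,0,0,17,445,-347,-196,85,0,0,17,445,-347,-196,85,0,0,17,445,-347,-196,85,0,0,17,445,-347,-196,85,0,0,17,445,-347,-196,85,0,0,17,445,-347,-196,85,0,0,17,445,-347,-196,85,0,0,17,445,-347,-196,85,0,0,17,445,-347,-196,85,0,0,17,445,-347,-196,85,0,0,17,445,-347,-196,85])

```text
clock: 1.87
tool_pos: [519.0, -141.8, 399.3]
orientation: [[0.999, 0.035, -0.001], [0.035, -0.999, -0.0], [-0.001, 0.0, -1.0]]
ft_force: [0.1, 0.2, -0.2]
gripper_width: 85.0
```

Run:
```python
from h import *
s=get_state();print(np.round(s["tool_pos"],1),np.round(s["orientation"],3).tolist())
c=cam("wrist","w1")
```

```text
[ 519.  -141.8  399.3] [[0.999, 0.035, -0.001], [0.035, -0.999, -0.0], [-0.001, 0.0, -1.0]]
```

View pics/w1.png

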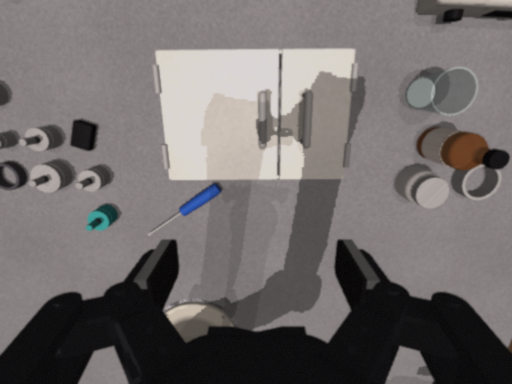

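Run:
```python
from h import *
f=cv2.imread("pics/w1.png")[40:190,145:365]
cv2.imwrite("pics/w1z.png",cv2.resize(f,None,fx=3.6,fy=3.6,interpolation=cv2.INTER_CUBIC))
```

```text
(no output)
```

View pics/w1z.png

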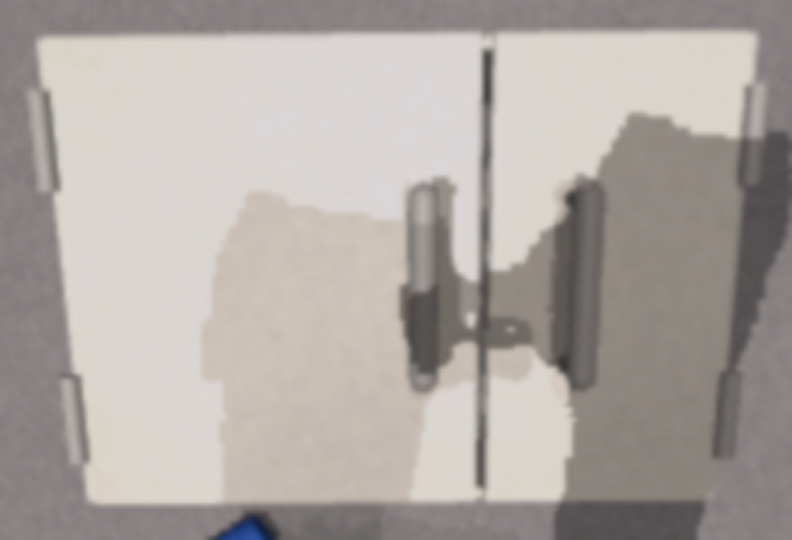

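Run:
```python
from h import *
c=cam("wrist")
P=lambda L,z:np.round(onz(c,np.array(L)/3.6+[145,40],z),1)
A=P([(38,38),(757,32),(90,502),(712,500),(484,36),(477,500)],122);print(A)
B=P([(424,186),(424,388),(593,180),(583,388)],162);print(B)
d=np.array([A[0]-A[2],A[1]-A[3],A[4]-A[5],B[0]-B[1],B[2]-B[3]]);print(np.degrees(np.arctan2(d[:,1],d[:,0])))
e=np.array([A[0]-A[1],A[2]-A[3]]);print(np.degrees(np.arctan2(-e[:,0],e[:,1])),np.linalg.norm(e,axis=1))
print("centre",A[:4].mean(0),"hand",(B[0]+B[1])/2,(B[2]+B[3])/2)
```

```text
[[ 661.5   13.9  122. ]
 [ 674.2 -281.5  122. ]
 [ 462.9    4.6  122. ]
 [ 474.4 -289.5  122. ]
 [ 668.5 -169.5  122. ]
 [ 470.4 -178.4  122. ]]
[[ 608.4 -146.5  162. ]
 [ 529.3 -149.9  162. ]
 [ 613.  -212.3  162. ]
 [ 531.7 -215.9  162. ]]
[2.68107641 2.2929005  2.57238651 2.46126182 2.53542623]
[2.46177581 2.2392586 ] [295.67287667 294.32475261]
centre [ 568.25  -138.125  122.   ] hand [ 568.85 -148.2   162.  ] [ 572.35 -214.1   162.  ]
```

Run:
```python
from h import *
delta([568.7,-148.1,145],Ro.from_euler('z',2.45,degrees=True).as_matrix()@np.diag([1,-1,-1.]))
```

```text
shift [ 49.4   8.6 254.5]
turn [ 0.01  0.04 -0.41]
```

Call:
move_arm(series=[0,0,-0.4,49.4,8.6,100,40,0,0,-0.4,49.4,8.6,100,40,0,0,-0.4,49.4,8.6,180,40,0,0,-0.4,49.4,8.6,180,40,0,0,-0.4,49.4,8.6,210,40,0,0,-0.4,49.4,8.6,235,40,0,0,-0.4,49.4,8.6,254,40,0,0,-0.4,49.4,8.6,254,40,0,0,-0.4,49.4,8.6,254,40,0,0,-0.4,49.4,8.6,254,8,0,0,-0.4,49.4,8.6,254,8,0,0,-0.4,49.4,8.6,254,8,0,0,-0.4,49.4,8.6,254,8,0,0,-0.4,49.4,8.6,254,8,0,0,-0.4,49.4,8.6,254,8,0,0,-0.4,49.4,8.6,254,8], newtons=30)

```text
clock: 3.3
tool_pos: [569.7, -146.7, 146.2]
orientation: [[0.999, 0.045, 0.0], [0.045, -0.999, -0.0], [0.0, 0.0, -1.0]]
ft_force: [0.6, 0.4, 0.2]
gripper_width: 8.2
```

Run:
```python
from h import *
c=cam("wrist"); s=get_state();print(s["gripper_width"])
f=c["frame"]; c2=cam("scene")["frame"][190:310,190:340]
cv2.imwrite("pics/a2.png",np.hstack([cv2.resize(f,(480,360)),cv2.resize(c2,(320,360))]))
```

```text
8.048162392325116
```

View pics/a2.png

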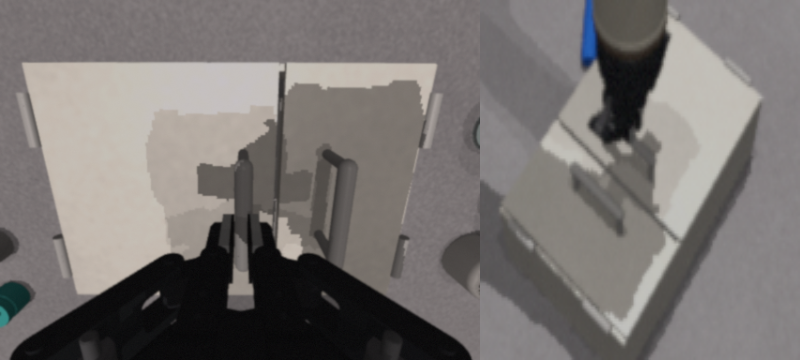

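The bar runs between the fingers (at about (243,230) in the left view), yet the opening reads 8 mm. I'll command a full close to see whether it's really held.

Call:
move_arm(series=[0,0,0,0,0,0,0,0,0,0,0,0,0,0,0,0,0,0,0,0,0,0,0,0,0,0,0,0], newtons=40)

```text
clock: 3.73
tool_pos: [569.5, -146.6, 145.9]
orientation: [[0.999, 0.045, -0.0], [0.045, -0.999, 0.0], [-0.0, -0.0, -1.0]]
ft_force: [-0.2, 0.0, 0.2]
gripper_width: -0.1
```

Run:
```python
from h import *
c=cam("wrist"); s=get_state();print(s["gripper_width"],s["tool_pos"])
f=c["frame"][140:340,150:390]
cv2.imwrite("pics/a3.png",cv2.resize(f,(720,600),interpolation=2))
print(proj(c,[[568.7,-148.1,162],[608.7,-146.5,162],[528,-149.9,162],s["tool_pos"],s["tool_pos"]+np.array([0,0,18.7])]))
```

```text
-0.05822122552270304 [ 569.55392181 -146.63408278  145.87679736]
[[259.95917116 233.64266609]
 [260.61603924 171.63187606]
 [259.63530204 288.06607526]
 [257.58890512 221.37816893]
 [257.70133161 234.25200186]]
```

View pics/a3.png

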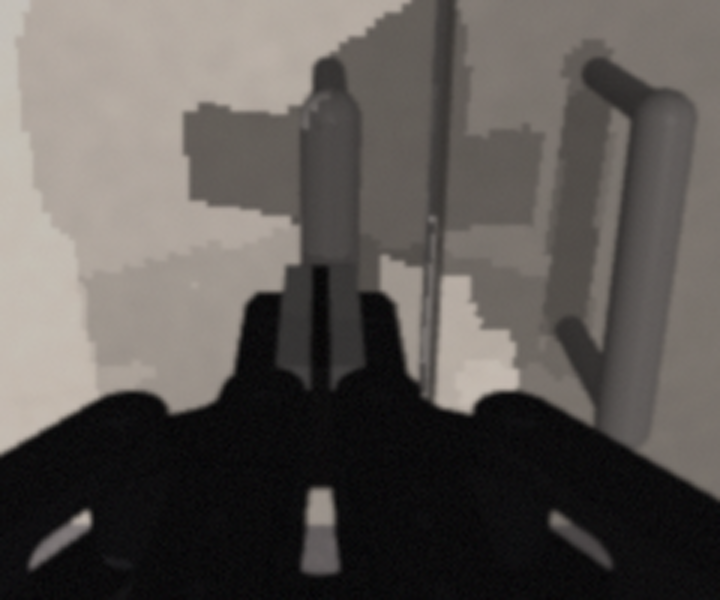

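Call:
move_arm(series=[0,0,0,0,0,0,40,0,0,0,0,1.3,0,40,0,0,0,0,1.3,0,40,0,0,0,0,1.3,0,40,0,0,0,0,1.3,8,40,0,0,0,0,1.3,17,40,0,0,0,0,1.3,17,40,0,0,0,0,1.3,17,0,0,0,0,0,1.3,17,0,0,0,0,0,1.3,17,0,0,0,0,0,1.3,17,0,0,0,0,0,1.3,17,0,0,0,0,0,1.3,17,0,0,0,0,0,1.3,17,0], newtons=30)

```text
clock: 4.95
tool_pos: [569.6, -148.4, 128.9]
orientation: [[0.999, 0.045, 0.0], [0.045, -0.999, -0.0], [0.0, 0.0, -1.0]]
ft_force: [0.1, -1.7, -1.7]
gripper_width: 10.5
```

Run:
```python
from h import *
c=cam("wrist"); s=get_state();print(s["gripper_width"],s["tool_pos"],s["ft_force"],s["torque"])
f=c["frame"][140:340,150:390]
cv2.imwrite("pics/a4.png",cv2.resize(f,(480,400),interpolation=2))
```

```text
10.708706245395243 [ 569.60793043 -148.42640106  128.93398092] [ 0.46626421 -2.22684541 -2.1658044 ] [-0.47118722 -0.0905376  -0.02733454]
```

View pics/a4.png

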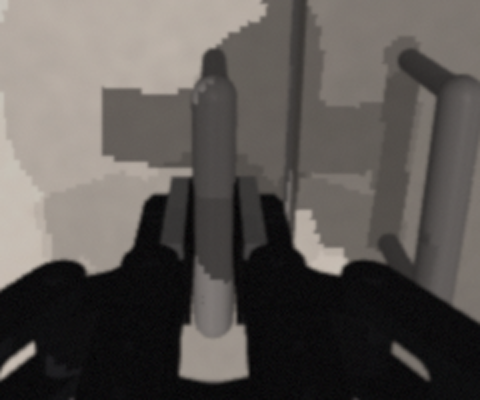

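The pads now hold the bar near their tips, so the real fingertips sit about 30 mm behind the reported TCP. I'll go 10 mm deeper for a sound grip, watching the force.

Call:
move_arm(series=[0,0,0,0,0,0,30,0,0,0,0,0,0,30,0,0,0,0,0,0,30,0,0,0,0,0,3,30,0,0,0,0,0,6,30,0,0,0,0,0,10,30,0,0,0,0,0,10,30])

```text
clock: 5.58
tool_pos: [568.9, -147.8, 117.8]
orientation: [[0.999, 0.045, -0.002], [0.045, -0.999, 0.001], [-0.002, -0.001, -1.0]]
ft_force: [-0.0, -0.4, -0.0]
gripper_width: 30.0
```

Call:
move_arm(series=[0,0,0,0,0,0,0,0,0,0,0,0,0,0,0,0,0,0,0,0,0,0,0,0,0,0,0,0,0,0,0,0,0,0,0], newtons=40)

```text
clock: 6.0
tool_pos: [569.5, -148.4, 118.8]
orientation: [[0.999, 0.045, -0.0], [0.045, -0.999, -0.0], [-0.0, 0.0, -1.0]]
ft_force: [0.3, -1.6, -0.7]
gripper_width: 10.4
```

```bash
cat >> h.py <<'E'
def arc(r,h,th0,th1,n,k,L,w,sgn):
    "rows for swinging a door; r,h bar radius/height over hinge, k tilt share, L bar behind TCP; phi measured from th0"
    o=[]
    for th in np.linspace(th0,th1,n+1)[1:]:
        f=lambda t:np.array([-r*np.cos(t)+h*np.sin(t), r*np.sin(t)+h*np.cos(t)])
        d=f(th)-f(th0); p0=k*th0; p=k*th
        # coordinates: u outward(hinge) dir, up ; tool axis dir=( -sin p, -cos p)
        ax=lambda q:np.array([-np.sin(q),-np.cos(q)])
        d=d+L*(ax(p)-ax(p0))
        # express in tool frame at start (tilt p0): e_z=ax(p0), e_y = direction -u rotated
        ez=ax(p0); ey=np.array([-np.cos(p0),np.sin(p0)])
        o.append([-sgn*round(np.degrees(p-p0),1),0,0,0,sgn*round(float(d@ey),1),round(float(d@ez),1),w])
    print(o)
E
python3 -c "
from h import *
arc(155,43,0,1.42,18,.4,43,0,1)"
```

```text
[[np.float64(-1.8), 0, 0, 0, -2.5, -12.1, 0], [np.float64(-3.6), 0, 0, 0, -6.0, -23.9, 0], [np.float64(-5.4), 0, 0, 0, -10.3, -35.3, 0], [np.float64(-7.2), 0, 0, 0, -15.6, -46.3, 0], [np.float64(-9.0), 0, 0, 0, -21.7, -56.8, 0], [np.float64(-10.8), 0, 0, 0, -28.6, -66.7, 0], [np.float64(-12.7), 0, 0, 0, -36.2, -76.0, 0], [np.float64(-14.5), 0, 0, 0, -44.5, -84.5, 0], [np.float64(-16.3), 0, 0, 0, -53.4, -92.4, 0], [np.float64(-18.1), 0, 0, 0, -62.9, -99.4, 0], [np.float64(-19.9), 0, 0, 0, -73.0, -105.6, 0], [np.float64(-21.7), 0, 0, 0, -83.4, -111.0, 0], [np.float64(-23.5), 0, 0, 0, -94.2, -115.4, 0], [np.float64(-25.3), 0, 0, 0, -105.3, -118.9, 0], [np.float64(-27.1), 0, 0, 0, -116.6, -121.5, 0], [np.float64(-28.9), 0, 0, 0, -128.1, -123.1, 0], [np.float64(-30.7), 0, 0, 0, -139.6, -123.8, 0], [np.float64(-32.5), 0, 0, 0, -151.1, -123.5, 0]]
```

Call:
move_arm(series=[-1.8,0,0,0,-2.5,-12,0,-3.6,0,0,0,-6,-24,0,-5.4,0,0,0,-10.3,-35.3,0,-7.2,0,0,0,-15.6,-46.3,0,-9,0,0,0,-21.7,-56.8,0,-10.8,0,0,0,-28.6,-66.7,0,-12.7,0,0,0,-36.2,-76,0,-14.5,0,0,0,-44.5,-84.5,0,-16.3,0,0,0,-53.4,-92.4,0,-18.1,0,0,0,-62.9,-99.4,0,-19.9,0,0,0,-73,-105.6,0,-21.7,0,0,0,-83.4,-111,0,-23.5,0,0,0,-94.2,-115.4,0,-25.3,0,0,0,-105.3,-118.9,0,-27.1,0,0,0,-116.6,-121.5,0,-28.9,0,0,0,-128.1,-123.1,0,-30.7,0,0,0,-139.6,-123.8,0,-32.5,0,0,0,-151.1,-123.5,0,-32.5,0,0,0,-151.1,-123.5,0], newtons=40)

```text
clock: 7.58
tool_pos: [563.2, 6.0, 245.6]
orientation: [[0.999, 0.04, 0.029], [0.049, -0.84, -0.54], [0.003, 0.541, -0.841]]
ft_force: [-4.1, 1.0, 17.4]
gripper_width: 10.3
```

Call:
move_arm(series=[0,0,0,0,0,0,32,0,0,0,0,0,0,32,0,0,0,0,0,0,32,0,0,0,0,0,0,32,0,0,0,0,0,-30,32,0,0,0,0,0,-70,32,0,0,0,0,0,-110,32,0,0,0,0,0,-130,32,0,0,0,0,0,-130,32])

```text
clock: 8.33
tool_pos: [560.9, 77.1, 356.2]
orientation: [[0.999, 0.038, 0.032], [0.049, -0.845, -0.533], [0.007, 0.533, -0.846]]
ft_force: [-0.6, 0.5, 0.2]
gripper_width: 32.0
```

Run:
```python
from h import *
y=np.radians(2.45); yd=np.array([-np.sin(y),np.cos(y),0]); xd=np.array([np.cos(y),np.sin(y),0])
C=np.array([568.25,-138.1,0])
delta(C-55*yd-60*xd+[0,0,380],Ro.from_euler('z',2.45,degrees=True).as_matrix()@np.diag([1,-1,-1.]))
cam("top","t2");cam("scene","s2")
```

```text
shift [-63.4 241.3 123.5]
turn [32.24 -0.47  0.24]
```

Call:
move_arm(series=[0,0,0,-10,20,-20,0,16,0,0,-63,241,123,0,32,0,0,-63,241,123,0,32,0,0,-63,241,123,0,32,0,0,-63,241,123,0,32,0,0,-63,241,123,0,32,0,0,-63,241,123,0,32,0,0,-63,241,123,0,32.2,-0.5,0,-63,241,123,0,32.2,-0.5,0,-63,241,123,0,32.2,-0.5,0,-63,241,123,0])

```text
clock: 9.35
tool_pos: [508.1, -199.1, 376.3]
orientation: [[0.999, 0.041, -0.01], [0.041, -0.999, -0.004], [-0.01, 0.003, -1.0]]
ft_force: [-0.5, 0.7, -0.1]
gripper_width: -0.0
```

Run:
```python
from h import *
s=get_state();print(s["tool_pos"],np.round(s["orientation"],3).tolist())
c=cam("wrist","w5"); s=cam("scene")["frame"][170:320,180:340]
f=c["frame"]
cv2.imwrite("pics/w5v.png",np.hstack([cv2.resize(f,(480,360)),cv2.resize(s,(320,360))]))
```

```text
[ 508.07691186 -199.06260571  376.29385224] [[0.999, 0.041, -0.01], [0.041, -0.999, -0.004], [-0.01, 0.003, -1.0]]
```

View pics/w5v.png

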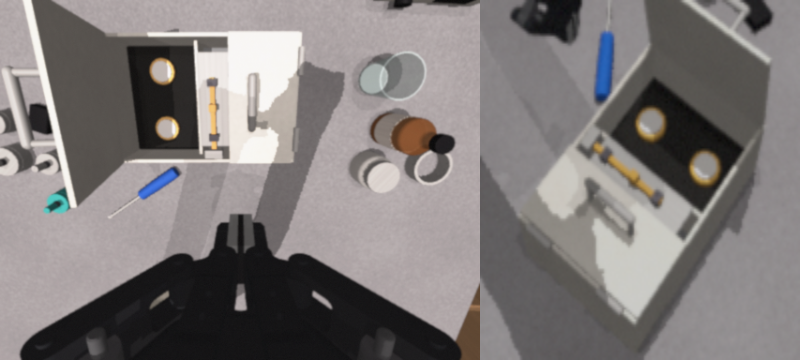

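Run:
```python
from h import *
f=cv2.imread("pics/w5.png")[70:185,200:280]
f=cv2.resize(f,None,fx=4,fy=4,interpolation=2)
s=cam("scene","s5")["frame"][220:285,235:300]
cv2.imwrite("pics/w5z.png",np.hstack([f,cv2.resize(s,(460,460),interpolation=2)]))
```

```text
(no output)
```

View pics/w5z.png

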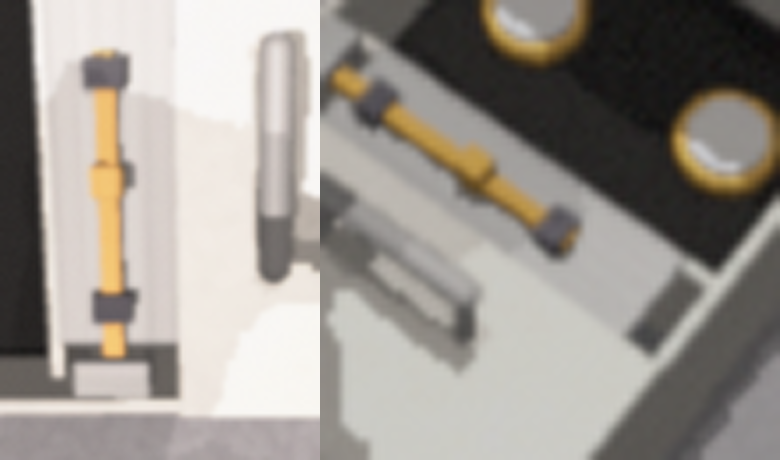

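Door is well open. The stud's top is at about (226.7,115) in the wrist image, keeper below it, guides ahead and behind. I'll push it with the shut fingers.

```bash
cat >> h.py <<'E'
_y=np.radians(2.45); xd=np.array([np.cos(_y),np.sin(_y),0]); yd=np.array([-np.sin(_y),np.cos(_y),0]); C=np.array([568.25,-138.1,0])
RC=Ro.from_euler('z',2.45,degrees=True).as_matrix()@np.diag([1,-1,-1.])
def cab(p): p=np.atleast_2d(p)-C; return np.round(np.c_[p@xd,p@yd,p[:,2]],1)
def wcab(x,y,z): return C+x*xd+y*yd+[0,0,z]
E
python3 - <<'E'
from h import *
c=cam("wrist")
Z=lambda L:np.array(L)/4+[200,70]
print("stud",cab(onz(c,Z([(107,181),(107,163),(107,199)]),113)),"keeper top",cab(onz(c,Z([(74,362),(150,362),(150,395)]),101)))
print("guides",cab(onz(c,Z([(112,290),(112,320),(105,52),(105,88)]),107)))
delta(wcab(*cab(onz(c,Z([(107,181)]),113))[0][:2],79)-23*xd,RC)
E
```

```text
stud [[ -8.2 -11.1 113. ]
 [ -1.5 -11.4 113. ]
 [-14.9 -10.9 113. ]] keeper top [[-81.8   6.  101. ]
 [-81.7 -25.6 101. ]
 [-95.9 -25.3 101. ]]
guides [[-51.  -11.3 107. ]
 [-63.1 -10.9 107. ]
 [ 38.4 -11.2 107. ]
 [ 25.6 -10.8 107. ]]
shift [ 33.  -46.9 298.1]
turn [0.28 0.48 0.17]
```

Call:
move_arm(series=[0.3,0.5,0.2,31,-47,50,0,0.3,0.5,0.2,31,-47,80,0,0.3,0.5,0.2,31,-47,120,0,0.3,0.5,0.2,31,-47,160,0,0.3,0.5,0.2,31,-47,200,0,0.3,0.5,0.2,31,-47,240,0,0.3,0.5,0.2,31,-47,265,0,0.3,0.5,0.2,31,-47,280,0,0.3,0.5,0.2,31,-47,290,0,0.3,0.5,0.2,31,-47,298,0,0.3,0.5,0.2,31,-47,298,0,0.3,0.5,0.2,31,-47,298,0])

```text
clock: 10.55
tool_pos: [536.4, -152.3, 80.3]
orientation: [[0.999, 0.04, 0.002], [0.04, -0.999, -0.0], [0.002, 0.0, -1.0]]
ft_force: [0.1, 0.9, 1.1]
gripper_width: 0.2
```

Run:
```python
from h import *
s=get_state();print(cab(s["tool_pos"]))
c=cam("wrist","w6")
cv2.imwrite("pics/w6z.png",cv2.resize(c["frame"][60:290,130:390],None,fx=2.5,fy=2.5,interpolation=2))
```

```text
[[-32.4 -12.8  80.3]]
```

View pics/w6z.png

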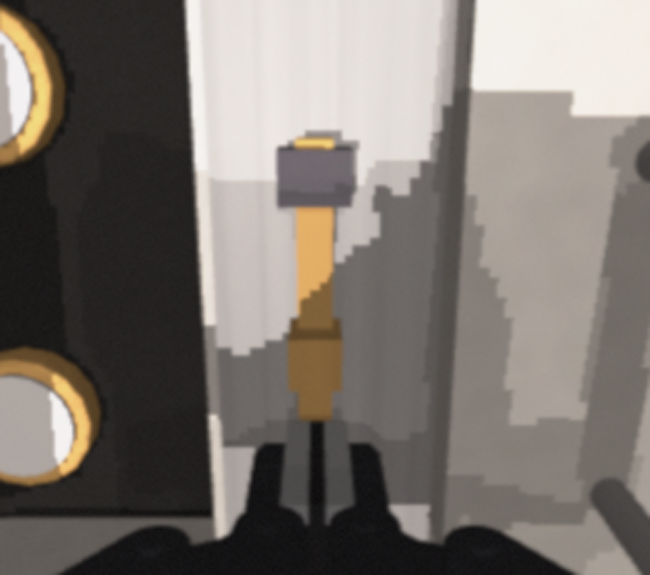

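Call:
move_arm(series=[0,0,0,4,0,0,0,0,0,0,8,0,0,0,0,0,0,12,0,0,0,0,0,0,16,0,0,0,0,0,0,16,0,0,0])

```text
clock: 11.02
tool_pos: [553.1, -152.2, 80.3]
orientation: [[0.999, 0.039, 0.003], [0.039, -0.999, -0.001], [0.003, 0.001, -1.0]]
ft_force: [-1.1, -0.7, 4.6]
gripper_width: 0.2
```

```bash
cat >> h.py <<'E'
def stud(c,z=113):
    h=cv2.cvtColor(c["frame"],cv2.COLOR_BGR2HSV)
    m=cv2.inRange(h,(10,90,60),(28,255,255))
    # stud = wider part of the brass strip: rows where width is max near cab y -11
    p=proj(c,[wcab(x,-11,z) for x in range(-45,40)]); out=[]
    for x,(u,v) in zip(range(-45,40),p):
        if 0<=v<384:
            r=m[int(round(v)),max(0,int(u)-25):int(u)+25]; out.append((x,int((r>0).sum())))
    print(out)
E
python3 - <<'E'
from h import *
s=get_state();print(cab(s["tool_pos"]),s["ft_force"])
c=cam("wrist","w7"); stud(c)
E
```

```text
[[-15.7 -13.4  80.3]] [-1.08381792 -0.73547207  4.57026007]
[(-45, 0), (-44, 0), (-43, 0), (-42, 0), (-41, 0), (-40, 0), (-39, 0), (-38, 0), (-37, 0), (-36, 0), (-35, 0), (-34, 0), (-33, 0), (-32, 0), (-31, 0), (-30, 0), (-29, 0), (-28, 0), (-27, 0), (-26, 0), (-25, 0), (-24, 0), (-23, 0), (-22, 0), (-21, 0), (-20, 0), (-19, 0), (-18, 0), (-17, 0), (-16, 0), (-15, 0), (-14, 0), (-13, 0), (-12, 0), (-11, 0), (-10, 0), (-9, 0), (-8, 0), (-7, 0), (-6, 0), (-5, 0), (-4, 20), (-3, 22), (-2, 22), (-1, 21), (0, 21), (1, 21), (2, 21), (3, 21), (4, 21), (5, 22), (6, 22), (7, 22), (8, 20), (9, 20), (10, 20), (11, 20), (12, 18), (13, 14), (14, 14), (15, 14), (16, 14), (17, 14), (18, 14), (19, 14), (20, 14), (21, 14), (22, 14), (23, 14), (24, 14), (25, 14), (26, 14), (27, 10), (28, 0), (29, 0), (30, 0), (31, 0), (32, 0), (33, 0), (34, 0), (35, 0), (36, 0), (37, 0), (38, 0), (39, 16)]
```

Call:
move_arm(series=[0,0,0,3,0,0,0,0,0,0,6,0,0,0,0,0,0,9,0,0,0,0,0,0,11,0,0,0,0,0,0,11,0,0,0])

```text
clock: 11.48
tool_pos: [563.2, -151.7, 79.9]
orientation: [[0.999, 0.039, 0.002], [0.039, -0.999, -0.0], [0.002, 0.0, -1.0]]
ft_force: [-1.0, -0.6, 5.3]
gripper_width: -0.1
```

Run:
```python
from h import *
s=get_state();print(cab(s["tool_pos"]),s["ft_force"])
c=cam("wrist","w8"); stud(c)
```

```text
[[ -5.6 -13.3  79.9]] [-0.9785274  -0.60218624  5.29476065]
[(-45, 0), (-44, 0), (-43, 0), (-42, 0), (-41, 0), (-40, 0), (-39, 0), (-38, 0), (-37, 0), (-36, 0), (-35, 0), (-34, 0), (-33, 0), (-32, 0), (-31, 0), (-30, 0), (-29, 0), (-28, 0), (-27, 0), (-26, 0), (-25, 0), (-24, 0), (-23, 0), (-22, 0), (-21, 0), (-20, 0), (-19, 0), (-18, 0), (-17, 0), (-16, 0), (-15, 0), (-14, 0), (-13, 0), (-12, 0), (-11, 0), (-10, 0), (-9, 0), (-8, 0), (-7, 0), (-6, 0), (-5, 0), (-4, 0), (-3, 0), (-2, 0), (-1, 0), (0, 0), (1, 0), (2, 0), (3, 0), (4, 0), (5, 0), (6, 7), (7, 21), (8, 21), (9, 22), (10, 22), (11, 22), (12, 22), (13, 22), (14, 22), (15, 22), (16, 22), (17, 22), (18, 20), (19, 20), (20, 20), (21, 20), (22, 19), (23, 16), (24, 14), (25, 14), (26, 14), (27, 14), (28, 0), (29, 0), (30, 0), (31, 0), (32, 0), (33, 0), (34, 0), (35, 0), (36, 0), (37, 0), (38, 0), (39, 14)]
```

Run:
```python
from h import *
delta(wcab(0,-75,119),RC)
arc(70,43,0,1.42,14,.4,43,0,-1)
```

```text
shift [  5.9  61.6 -39.1]
turn [ 0.03 -0.1  -0.21]
[[np.float64(2.3), 0, 0, 0, 3.0, -6.9, 0], [np.float64(4.6), 0, 0, 0, 6.6, -13.4, 0], [np.float64(7.0), 0, 0, 0, 10.9, -19.3, 0], [np.float64(9.3), 0, 0, 0, 15.7, -24.7, 0], [np.float64(11.6), 0, 0, 0, 21.0, -29.5, 0], [np.float64(13.9), 0, 0, 0, 26.8, -33.6, 0], [np.float64(16.3), 0, 0, 0, 32.9, -37.0, 0], [np.float64(18.6), 0, 0, 0, 39.3, -39.6, 0], [np.float64(20.9), 0, 0, 0, 45.9, -41.5, 0], [np.float64(23.2), 0, 0, 0, 52.6, -42.6, 0], [np.float64(25.6), 0, 0, 0, 59.3, -43.0, 0], [np.float64(27.9), 0, 0, 0, 66.0, -42.6, 0], [np.float64(30.2), 0, 0, 0, 72.5, -41.4, 0], [np.float64(32.5), 0, 0, 0, 78.9, -39.4, 0]]
```

Call:
move_arm(series=[0,0,0,-4,0,-2,0,0,0,-0.2,-3,0,-40,0,0,0,-0.2,0,0,-80,0,0,0,-0.2,0,0,-120,40,0,0,-0.2,6,30,-130,40,0,0,-0.2,6,61.5,-130,40,0,0,-0.2,6,61.5,-130,40,0,0,-0.2,6,61.5,-100,40,0,0,-0.2,6,61.5,-75,40,0,0,-0.2,6,61.5,-55,40,0,0,-0.2,6,61.5,-39,40,0,0,-0.2,6,61.5,-39,40,0,0,-0.2,6,61.5,-39,0,0,0,-0.2,6,61.5,-39,0,0,0,-0.2,6,61.5,-39,0,0,0,-0.2,6,61.5,-39,0,0,0,-0.2,6,61.5,-39,0,0,0,-0.2,6,61.5,-39,0])

```text
clock: 13.03
tool_pos: [571.5, -213.5, 119.4]
orientation: [[0.999, 0.042, 0.002], [0.042, -0.999, -0.001], [0.002, 0.001, -1.0]]
ft_force: [0.6, -1.5, 2.4]
gripper_width: 10.6
```

Gripped. Swing the passive door.

Call:
move_arm(series=[2.3,0,0,0,3,-6.9,0,4.6,0,0,0,6.6,-13.4,0,7,0,0,0,10.9,-19.3,0,9.3,0,0,0,15.7,-24.7,0,11.6,0,0,0,21,-29.5,0,13.9,0,0,0,26.8,-33.6,0,16.3,0,0,0,32.9,-37,0,18.6,0,0,0,39.3,-39.6,0,20.9,0,0,0,45.9,-41.5,0,23.2,0,0,0,52.6,-42.6,0,25.6,0,0,0,59.3,-43,0,27.9,0,0,0,66,-42.6,0,30.2,0,0,0,72.5,-41.4,0,32.5,0,0,0,78.9,-39.4,0,32.5,0,0,0,78.9,-39.4,0])

```text
clock: 14.28
tool_pos: [575.8, -293.8, 161.3]
orientation: [[0.999, 0.035, -0.016], [0.038, -0.841, 0.54], [0.005, -0.54, -0.842]]
ft_force: [-1.3, -2.9, 16.1]
gripper_width: 10.1
```

Call:
move_arm(series=[0,0,0,0,0,0,32,0,0,0,0,0,0,32,0,0,0,0,0,0,32,0,0,0,0,0,0,32,0,0,0,0,0,-30,32,0,0,0,0,0,-70,32,0,0,0,0,0,-110,32,0,0,0,0,0,-150,32,0,0,0,0,0,-170,32,0,0,0,0,0,-170,32])

```text
clock: 15.12
tool_pos: [579.1, -386.5, 305.8]
orientation: [[0.999, 0.036, -0.015], [0.039, -0.846, 0.532], [0.006, -0.532, -0.847]]
ft_force: [-0.3, -0.3, 1.1]
gripper_width: 32.2
```

Run:
```python
from h import *
s=get_state();print(s["tool_pos"])
c=cam("scene","s9")["frame"][150:350,150:390]; t=cam("top","t9")["frame"][120:220,120:360]
cv2.imwrite("pics/v9.png",np.hstack([cv2.resize(c,(480,400)),cv2.resize(t,(320,400)) if 0 else cv2.copyMakeBorder(cv2.resize(t,(320,133)),0,267,0,0,0)]))
delta(wcab(-110,330,380),RC)
```

```text
[ 579.06849744 -386.4717682   305.76460299]
shift [-109.6 -527.4  242. ]
turn [-3.246e+01 -7.000e-02  1.000e-02]
```

View pics/v9.png

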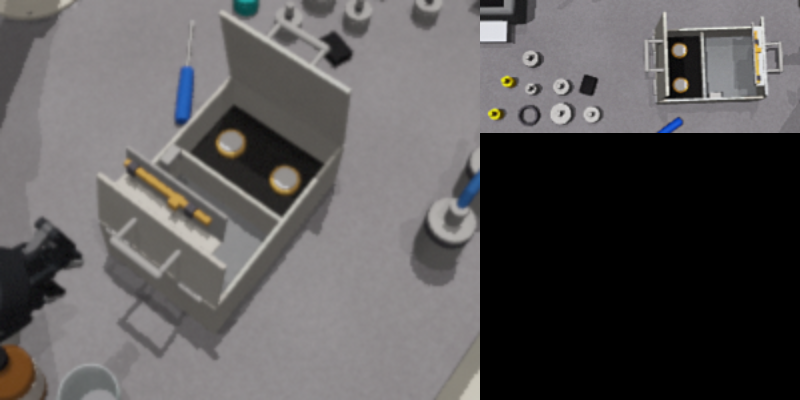

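Both doors stand open. The ledge with the bolt hangs inward over the -y part of the bay, so I'll place cells near cabinet y ≈ -35. Next I look over the cells.

Run:
```python
from h import *
delta([560,280,390],RC)
```

```text
shift [  10.1 -607.   281. ]
turn [-3.246e+01 -7.000e-02  1.000e-02]
```

Call:
move_arm(series=[0,0,0,0,0,-60,32,-10,0,0,0,-60,-40,32,-32.5,0,0,10,-607,281,50,-32.5,0,0,10,-607,281,50,-32.5,0,0,10,-607,281,50,-32.5,0,0,10,-607,281,50,-32.5,0,0,10,-607,281,50,-32.5,0,0,10,-607,281,50,-32.5,0,0,10,-607,281,50,-32.5,0,0,10,-607,281,50,-32.5,0,0,10,-607,281,50,-32.5,0,0,10,-607,281,50,-32.5,0,0,10,-607,281,50,-32.5,0,0,10,-607,281,50,-32.5,0,0,10,-607,281,50,-32.5,0,0,10,-607,281,50,-32.5,0,0,10,-607,281,50,-32.5,0,0,10,-607,281,50,-32.5,0,0,10,-607,281,50,-32.5,0,0,10,-607,281,50])

```text
clock: 16.88
tool_pos: [557.0, 282.6, 388.2]
orientation: [[0.999, 0.049, -0.003], [0.049, -0.999, -0.001], [-0.003, 0.001, -1.0]]
ft_force: [-0.2, -1.4, -1.5]
gripper_width: 49.8
```

Run:
```python
from h import *
s=get_state();print(s["tool_pos"],np.round(s["orientation"],3).tolist())
c=cam("wrist","w10")
cv2.imwrite("pics/w10z.png",cv2.resize(c["frame"][20:280,80:432],(800,591),interpolation=2))
```

```text
[557.00661658 282.63555204 388.18069108] [[0.999, 0.049, -0.003], [0.049, -0.999, -0.001], [-0.003, 0.001, -1.0]]
```

View pics/w10z.png

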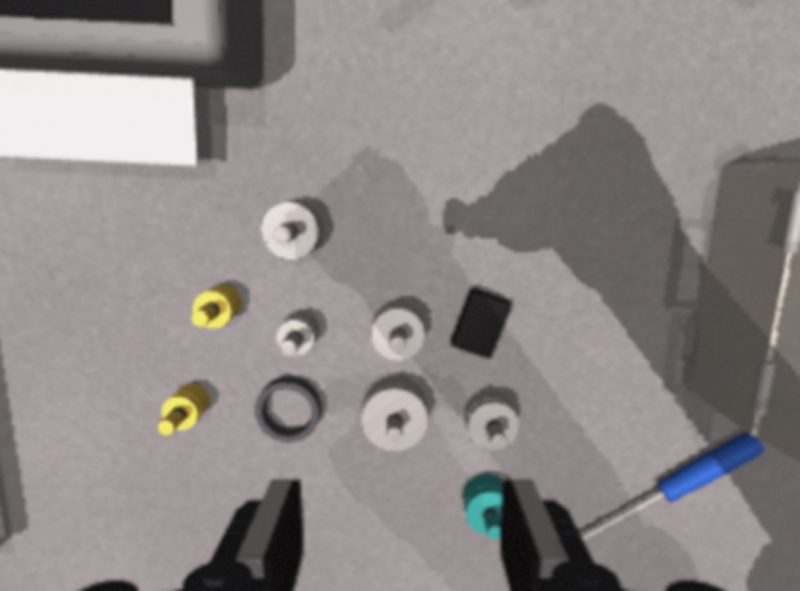

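Run:
```python
from h import *
c=cam("wrist"); Z=lambda L:np.array(L)/(800/352)+[80,20]
P=[(291,229),(399,333),(493,423),(295,336),(395,411),(490,502)]
print(np.round(onz(c,Z(P),40),1))
print(np.round(onz(c,Z([(285,235),(400,341),(497,432),(291,342),(396,423)]),74),1))
for (u,v),w in zip(P,(58,54,53,38,66)): 
    a=onz(c,Z([(u-w/2,v),(u+w/2,v)]),40);print(np.linalg.norm(a[0]-a[1]))
```

```text
[[594.8 371.6  40. ]
 [512.2 280.1  40. ]
 [433.4 192.2  40. ]
 [505.6 369.   40. ]
 [440.9 280.5  40. ]
 [353.9 187.6  40. ]]
[[592.9 370.5  74. ]
 [513.9 279.4  74. ]
 [438.8 194.2  74. ]
 [509.1 366.7  74. ]
 [443.1 279.5  74. ]]
47.09667257064504
46.16610642483
47.557879060610645
32.54523990311886
58.784570444552514
```

Three 46 mm cells are at roughly (593,371), (513,280) and (437,193), with the small at (507,367) and the large at (442,280). Taking the nearest first.

Run:
```python
from h import *
delta([437,193.5,22],RC)
```

```text
shift [-125.    79.3  367.1]
turn [0.12 0.09 0.01]
```

Call:
move_arm(series=[0,0,0,-40,25,10,45,0,0,0,-80,50,30,45,0,0,0,-125,79,60,45,0,0,0,-125,79,100,45,0,0,0,-125,79,140,45,0,0,0,-125,79,180,45,0,0,0,-125,79,220,45,0,0,0,-125,79,260,45,0,0,0,-125,79,290,45,0,0,0,-125,79,290,45,0,0,0,-125,79,290,45])

```text
clock: 17.9
tool_pos: [436.1, 193.4, 98.5]
orientation: [[0.999, 0.041, -0.005], [0.041, -0.999, -0.002], [-0.006, 0.002, -1.0]]
ft_force: [0.2, -0.5, 0.5]
gripper_width: 44.8
```

Run:
```python
from h import *
s=get_state();print(s["tool_pos"])
c=cam("wrist","w11"); t=s["tool_pos"]
print(proj(c,[[437,193.5,74],[437,193.5,40]]))
f=c["frame"].copy()
for p in proj(c,[[437,193.5,74],[437,193.5,40]]): cv2.circle(f,tuple(int(round(x)) for x in p),3,(0,0,255),1)
cv2.imwrite("pics/w11z.png",cv2.resize(f[60:340,100:412],(624,560)))
```

```text
[436.13746539 193.35506987  98.45110641]
[[257.26419977 206.64305163]
 [257.08788502 192.07952064]]
```

View pics/w11z.png

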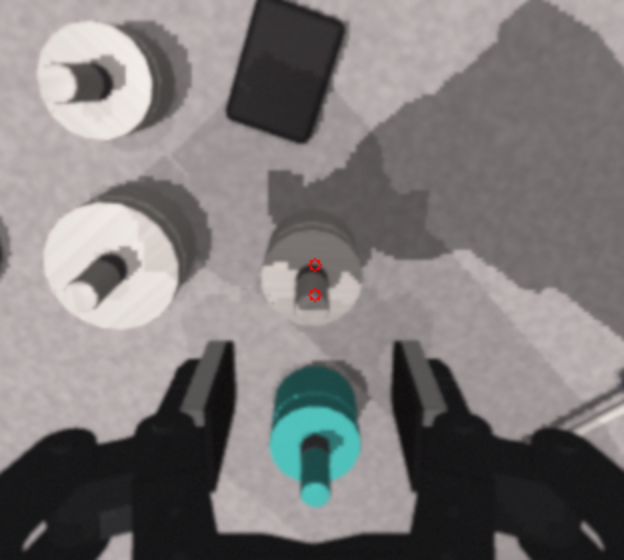

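Run:
```python
from h import *
c=cam("wrist"); Z=lambda L:np.array(L)/2+[100,60]
print(onz(c,Z([(313,307)]),74),onz(c,Z([(312,279)]),40), onz(c,Z([(312,322)]),40))
print("B",onz(c,Z([(58,82)]),74),onz(c,Z([(97,80)]),40))
```

```text
[[432.60118149 195.32300196  74.        ]] [[431.58898916 195.71915193  40.        ]] [[410.43466868 194.84786858  40.        ]]
B [[512.6497154  286.33679672  74.        ]] [[513.22431733 285.63140192  40.        ]]
```

Call:
move_arm(series=[0,0,0,-4,-2,10,40,0,0,0,-4,-2,30,40,0,0,0,-4,-2,50,40,0,0,0,-4,-2,65,40,0,0,0,-4,-2,76,40,0,0,0,-4,-2,76,40,0,0,0,-4,-2,76,0,0,0,0,-4,-2,76,0,0,0,0,-4,-2,76,0,0,0,0,-4,-2,76,0,0,0,0,-4,-2,76,0,0,0,0,-4,-2,76,0], newtons=40)

```text
clock: 19.0
tool_pos: [434.9, 197.7, 24.9]
orientation: [[0.999, 0.042, 0.002], [0.042, -0.999, 0.0], [0.002, -0.0, -1.0]]
ft_force: [0.0, -0.7, 4.3]
gripper_width: 12.3
```

Call:
move_arm(series=[0,0,0,0,0,-20,0,0,0,0,0,0,-60,0,0,0,0,0,0,-100,0,0,0,0,0,0,-140,0,0,0,0,0,0,-180,0,0,0,0,0,0,-220,0,0,0,0,0,0,-260,0,0,0,0,0,0,-300,0,0,0,0,0,0,-335,0,0,0,0,0,0,-335,0,0,0,0,0,0,-335,0])

```text
clock: 19.92
tool_pos: [434.9, 198.1, 360.9]
orientation: [[0.999, 0.043, 0.005], [0.043, -0.999, 0.0], [0.005, -0.0, -1.0]]
ft_force: [-0.1, 0.1, -1.8]
gripper_width: 12.5
```

Run:
```python
from h import *
s=get_state();print(s["tool_pos"],s["gripper_width"],s["ft_force"])
delta(wcab(60,-35,31),RC)
```

```text
[434.86556924 198.09064528 360.88761292] 12.484175424164677 [-0.12364387  0.09629702 -1.76126867]
shift [177.4 376.6 330.6]
turn [-0.01 -0.27 -0.01]
```

Call:
move_arm(series=[0,0,0,15,30,0,0,0,0,0,30,65,0,0,0,0,0,47,100,0,0,0,0,0,64,136,0,0,0,0,0,81,172,0,0,0,0,0,98,208,0,0,0,0,0,115,244,0,0,0,0,0,132,280,0,0,0,0,0,149,316,0,0,0,0,0,164,348,0,0,0,-0.2,0,174,368,20,0,0,-0.2,0,177.4,376.6,50,0,0,-0.2,0,177.4,376.6,85,0,0,-0.2,0,177.4,376.6,120,0,0,-0.2,0,177.4,376.6,150,0,0,-0.2,0,177.4,376.6,180,0,0,-0.2,0,177.4,376.6,205,0,0,-0.2,0,177.4,376.6,230,0,0,-0.2,0,177.4,376.6,230,0])

```text
clock: 21.5
tool_pos: [621.1, -169.5, 120.8]
orientation: [[0.999, 0.044, -0.017], [0.044, -0.999, 0.004], [-0.016, -0.005, -1.0]]
ft_force: [-0.8, -0.4, -4.0]
gripper_width: 12.4
```

Run:
```python
from h import *
s=get_state();print(cab(s["tool_pos"]),s["gripper_width"],s["ft_force"])
delta(wcab(60,-35,32),RC)
cam("scene","s12");cam("wrist","w12")
a=cv2.imread("pics/s12.png")[170:310,190:350];b=cv2.imread("pics/w12.png")
cv2.imwrite("pics/v12.png",np.hstack([cv2.resize(a,(400,350)),cv2.resize(b,(400,350))]))
```

```text
[[ 51.5 -33.7 120.8]] 12.367291438342656 [-0.80537242 -0.38108911 -3.95060406]
shift [10.   1.7 88.7]
turn [-0.26  0.94  0.06]
```

View pics/v12.png

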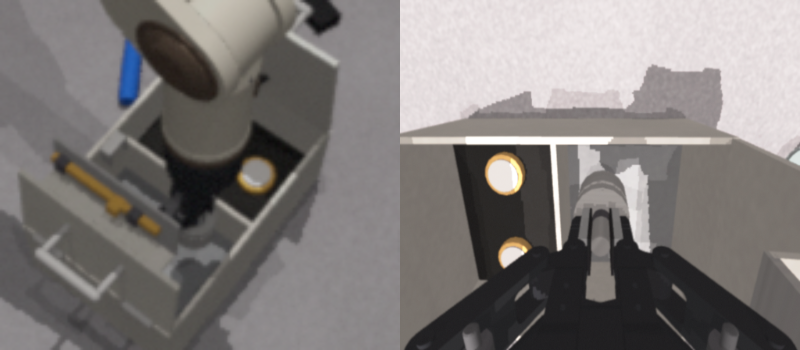

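Call:
move_arm(series=[-0.2,0.9,0,8,1.7,0,0,-0.2,0.9,0,8,1.7,20,0,-0.2,0.9,0,8,1.7,40,0,-0.2,0.9,0,8,1.7,60,0,-0.2,0.9,0,8,1.7,75,0,-0.2,0.9,0,8,1.7,83,0,-0.2,0.9,0,8,1.7,85,0,-0.2,0.9,0,8,1.7,85,0,-0.2,0.9,0,8,1.7,85,0])

```text
clock: 22.35
tool_pos: [636.5, -172.6, 45.6]
orientation: [[0.999, 0.043, 0.015], [0.043, -0.999, -0.003], [0.015, 0.004, -1.0]]
ft_force: [0.2, 0.4, -1.9]
gripper_width: 12.1
```

Call:
move_arm(series=[0,-0.9,0,-5,0,0,0,0,-0.9,0,-5,0,0,0,0,-0.9,0,-5,0,4,0,0,-0.9,0,-5,0,8,0,0,-0.9,0,-5,0,8,0,0,-0.9,0,-5,0,8,0])

```text
clock: 22.85
tool_pos: [629.9, -172.7, 35.7]
orientation: [[0.999, 0.043, -0.004], [0.043, -0.999, -0.003], [-0.004, 0.003, -1.0]]
ft_force: [0.1, -0.7, -1.9]
gripper_width: 12.2
```

Call:
move_arm(series=[0,0,0,0,0,2,0,0,0,0,0,0,4,0,0,0,0,0,0,4,0,0,0,0,0,0,4,0])

```text
clock: 23.18
tool_pos: [630.2, -172.7, 32.0]
orientation: [[0.999, 0.043, -0.003], [0.043, -0.999, -0.004], [-0.003, 0.003, -1.0]]
ft_force: [0.1, -0.6, -2.4]
gripper_width: 12.1
```

Call:
move_arm(series=[0,0,0,0,0,1.5,0,0,0,0,0,0,1.5,0,0,0,0,0,0,1.5,0])

```text
clock: 23.43
tool_pos: [630.7, -173.0, 31.1]
orientation: [[0.999, 0.043, -0.002], [0.043, -0.999, -0.004], [-0.002, 0.004, -1.0]]
ft_force: [-0.9, -0.5, 0.1]
gripper_width: 12.4
```

Force dropped to about zero, so the cell stands on the floor. Release slowly and go up.

Call:
move_arm(series=[0,0,0,0,0,0,22,0,0,0,0,0,0,30,0,0,0,0,0,0,34,0,0,0,0,0,0,34,0,0,0,0,0,-20,34,0,0,0,0,0,-60,34,0,0,0,0,0,-100,34,0,0,0,0,0,-140,34,0,0,0,0,0,-180,34,0,0,0,0,0,-220,34,0,0,0,0,0,-260,34,0,0,0,0,0,-300,34,0,0,0,0,0,-330,34,0,0,0,0,0,-330,34,0,0,0,0,0,-330,34,0,0,0,0,0,-330,34])

```text
clock: 24.77
tool_pos: [630.9, -171.5, 360.0]
orientation: [[0.999, 0.043, -0.004], [0.043, -0.999, -0.004], [-0.004, 0.004, -1.0]]
ft_force: [0.4, -0.3, 0.0]
gripper_width: 33.9
```

Run:
```python
from h import *
s=get_state();print(s["tool_pos"])
delta([513,283,100],RC)
cam("top","t13")
c=cam("wrist","w13")
```

```text
[ 630.91183498 -171.4775882   360.02659505]
shift [ -97.3 -460.   258.8]
turn [0.2  0.22 0.01]
```

Call:
move_arm(series=[0,0,0,-97,-460,0,40,0,0,0,-97,-460,0,40,0,0,0,-97,-460,0,40,0,0,0,-97,-460,0,40,0,0,0,-97,-460,0,40,0,0,0,-97,-460,0,40,0,0,0,-97,-460,0,40,0,0,0,-97,-460,0,40,0,0,0,-97,-460,0,40,0,0,0,-97,-460,0,40,0,0,0,-97,-460,0,40,0,0,0,-97,-460,30,40,0,0,0,-97,-460,70,40,0,0,0,-97,-460,110,40,0,0,0,-97,-460,150,40,0,0,0,-97,-460,190,40,0,0,0,-97,-460,230,40,0,0,0,-97,-460,258,40,0,0,0,-97,-460,258,40,0,0,0,-97,-460,258,40])

```text
clock: 26.53
tool_pos: [512.0, 282.0, 99.2]
orientation: [[0.999, 0.043, -0.008], [0.043, -0.999, -0.006], [-0.008, 0.005, -1.0]]
ft_force: [0.6, -0.4, -0.1]
gripper_width: 40.5
```

```bash
cat >> h.py <<'E'
def findcell(c,g,rad=23.,win=40):
    "refine cell near guess g (world xy): body-top circle via Hough in a rectified plane patch z=40"
    xs=np.arange(-60,60.01,0.5); X,Y=np.meshgrid(xs,xs)
    P=np.c_[X.ravel()+g[0],Y.ravel()+g[1],np.full(X.size,40.)]
    m=proj(c,P).astype(np.float32).reshape(X.shape+(2,))
    im=cv2.remap(cv2.cvtColor(c["frame"],cv2.COLOR_BGR2GRAY),m[...,0],m[...,1],1)
    h=cv2.HoughCircles(cv2.medianBlur(im,5),cv2.HOUGH_GRADIENT,1,30,param1=80,param2=12,minRadius=int(rad*2-4),maxRadius=int(rad*2+4))
    for u,v,r in (h[0][:5] if h is not None else []): print("circle",round(g[0]-60+u/2,1),round(g[1]-60+v/2,1),"r",r/2)
    return im
E
python3 - <<'E'
from h import *
s=get_state();print(s["tool_pos"],s["ft_force"])
c=cam("wrist","w14"); im=findcell(c,(513,283))
f=c["frame"].copy()
cv2.imwrite("pics/w14z.png",np.hstack([cv2.resize(f[60:340,100:412],(535,480)),cv2.resize(cv2.cvtColor(im,cv2.COLOR_GRAY2BGR),(240,480)) if 0 else cv2.copyMakeBorder(cv2.cvtColor(im,cv2.COLOR_GRAY2BGR),0,239,0,0,0)]))
# check the placed cell from top and the wrist picture after release
E
```

```text
[511.95430427 281.98455399  99.21127271] [ 0.55158856 -0.36706237 -0.07447668]
circle 509.8 284.8 r 23.0
circle 457.8 285.8 r 22.45
```

Call:
move_arm(series=[0,0,0,-2,-2.8,10,40,0,0,0,-2,-2.8,30,40,0,0,0,-2,-2.8,50,40,0,0,0,-2,-2.8,65,40,0,0,0,-2,-2.8,72,40,0,0,0,-2,-2.8,72,40,0,0,0,-2,-2.8,72,0,0,0,0,-2,-2.8,72,0,0,0,0,-2,-2.8,72,0,0,0,0,-2,-2.8,72,0,0,0,0,-2,-2.8,72,0,0,0,0,-2,-2.8,72,0], newtons=40)

```text
clock: 27.58
tool_pos: [512.9, 285.8, 30.7]
orientation: [[0.999, 0.042, -0.001], [0.042, -0.999, -0.003], [-0.001, 0.003, -1.0]]
ft_force: [0.3, -1.1, 6.7]
gripper_width: 12.2
```

Call:
move_arm(series=[0,0,0,0,0,-20,0,0,0,0,0,0,-60,0,0,0,0,0,0,-100,0,0,0,0,0,0,-140,0,0,0,0,0,0,-180,0,0,0,0,0,0,-220,0,0,0,0,0,0,-260,0,0,0,0,0,0,-300,0,0,0,0,0,0,-330,0,0,0,0,0,0,-330,0,0,0,0,0,0,-330,0,0,0,0,0,0,-330,0])

```text
clock: 28.58
tool_pos: [512.1, 286.0, 358.2]
orientation: [[0.999, 0.043, -0.004], [0.043, -0.999, -0.005], [-0.004, 0.005, -1.0]]
ft_force: [-0.4, -0.6, -2.6]
gripper_width: 11.8
```

Run:
```python
from h import *
s=get_state();print(s["tool_pos"],s["gripper_width"],s["ft_force"])
delta(wcab(3,-36,37),RC)
```

```text
[512.05033794 285.98079464 358.16495167] 11.838394229254307 [-0.42424815 -0.5871124  -2.580282  ]
shift [ 42.5 460.6 323.2]
turn [ 0.27  0.26 -0.  ]
```

Call:
move_arm(series=[0,0,0,3,30,0,0,0,0,0,6,65,0,0,0,0,0,9,103,0,0,0,0,0,13,142,0,0,0,0,0,16,181,0,0,0,0,0,20,220,0,0,0,0,0,23,259,0,0,0,0,0,27,298,0,0,0,0,0,31,337,0,0,0,0,0,35,376,0,0,0,0,0,38,412,0,0,0,0,0,41,440,10,0,0,0,0,42.5,461,40,0,0,0,0,42.5,461,75,0,0,0,0,42.5,461,110,0,0,0,0,42.5,461,145,0,0,0,0,42.5,461,175,0,0,0,0,42.5,461,200,0,0,0,0,42.5,461,200,0,0,0,0,42.5,461,200,0])

```text
clock: 30.25
tool_pos: [571.5, -172.3, 157.9]
orientation: [[0.999, 0.043, -0.009], [0.043, -0.999, -0.001], [-0.009, 0.001, -1.0]]
ft_force: [0.9, -0.5, -1.3]
gripper_width: 11.5
```

Call:
move_arm(series=[0,0,0,0,0,20,0,0,0,0,0,0,45,0,0,0,0,0,0,70,0,0,0,0,0,0,90,0,0,0,0,0,0,105,0,0,0,0,0,0,112,0,0,0,0,0,0,112,0,0,0,0,0,0,112,0,0,0,0,0,0,112,0])

```text
clock: 31.0
tool_pos: [575.5, -173.6, 50.7]
orientation: [[0.999, 0.043, 0.0], [0.043, -0.999, -0.005], [-0.0, 0.005, -1.0]]
ft_force: [-0.5, -0.1, -1.4]
gripper_width: 12.3
```

Call:
move_arm(series=[0,0,0,-2,0,5,0,0,0,0,-2,0,9,0,0,0,0,-2,0,12,0,0,0,0,-2,0,12,0,0,0,0,-2,0,12,0])

```text
clock: 31.42
tool_pos: [572.0, -173.8, 37.0]
orientation: [[0.999, 0.042, -0.003], [0.042, -0.999, -0.004], [-0.003, 0.004, -1.0]]
ft_force: [-0.4, -0.1, -1.4]
gripper_width: 12.1
```

Call:
move_arm(series=[0,0,0,0,0,1.5,0,0,0,0,0,0,1.5,0,0,0,0,0,0,1.5,0])

```text
clock: 31.67
tool_pos: [572.6, -174.3, 36.7]
orientation: [[0.999, 0.042, -0.002], [0.042, -0.999, -0.005], [-0.002, 0.005, -1.0]]
ft_force: [-2.1, -0.9, 6.4]
gripper_width: 11.9
```

On the floor (force +6 N). Release and lift.

Call:
move_arm(series=[0,0,0,0,0,-1,22,0,0,0,0,0,-1,30,0,0,0,0,0,-1,34,0,0,0,0,0,-1,34,0,0,0,0,0,-20,34,0,0,0,0,0,-60,34,0,0,0,0,0,-100,34,0,0,0,0,0,-140,34,0,0,0,0,0,-180,34,0,0,0,0,0,-220,34,0,0,0,0,0,-260,34,0,0,0,0,0,-300,34,0,0,0,0,0,-325,34,0,0,0,0,0,-325,34,0,0,0,0,0,-325,34])

```text
clock: 32.92
tool_pos: [573.8, -172.2, 362.2]
orientation: [[0.999, 0.043, 0.001], [0.043, -0.999, -0.005], [0.001, 0.005, -1.0]]
ft_force: [-0.5, -0.3, -0.6]
gripper_width: 33.7
```

Run:
```python
from h import *
s=get_state();print(s["tool_pos"])
delta([594,372,100],RC)
c=cam("wrist","w15"); w=wcab(60,-36,46); findcell(c,w)
```

```text
[ 573.77450142 -172.15580825  362.18233145]
shift [  43.4 -544.1  259.6]
turn [ 0.28 -0.03  0.01]
circle 625.5 -173.8 r 23.15
```

Call:
move_arm(series=[0,0,0,43,-544,0,40,0,0,0,43,-544,0,40,0,0,0,43,-544,0,40,0,0,0,43,-544,0,40,0,0,0,43,-544,0,40,0,0,0,43,-544,0,40,0,0,0,43,-544,0,40,0,0,0,43,-544,0,40,0,0,0,43,-544,0,40,0,0,0,43,-544,0,40,0,0,0,43,-544,0,40,0,0,0,43,-544,0,40,0,0,0,43,-544,30,40,0,0,0,43,-544,70,40,0,0,0,43,-544,110,40,0,0,0,43,-544,150,40,0,0,0,43,-544,190,40,0,0,0,43,-544,230,40,0,0,0,43,-544,258,40,0,0,0,43,-544,258,40])

```text
clock: 34.63
tool_pos: [585.7, 367.4, 89.8]
orientation: [[0.999, 0.044, -0.017], [0.044, -0.999, -0.013], [-0.018, 0.012, -1.0]]
ft_force: [-1.1, -0.8, -0.8]
gripper_width: 39.5
```

Call:
move_arm(series=[0,0,0,0,0,0,40,0,0,0,0,0,0,40,0,0,0,0,0,0,40])

```text
clock: 34.88
tool_pos: [593.1, 373.6, 103.0]
orientation: [[0.999, 0.043, 0.0], [0.043, -0.999, -0.001], [0.0, 0.001, -1.0]]
ft_force: [-0.0, 0.2, 1.0]
gripper_width: 40.2
```

Run:
```python
from h import *
s=get_state();print(s["tool_pos"],np.round(s["orientation"],3).tolist())
c=cam("wrist","w16"); findcell(c,(594,372))
```

```text
[593.12398243 373.58756699 103.04386447] [[0.999, 0.043, 0.0], [0.043, -0.999, -0.001], [0.0, 0.001, -1.0]]
circle 592.2 376.2 r 22.45
```

Call:
move_arm(series=[0,0,0,-1,-2.5,10,40,0,0,0,-1,-2.5,30,40,0,0,0,-1,-2.5,50,40,0,0,0,-1,-2.5,65,40,0,0,0,-1,-2.5,73,40,0,0,0,-1,-2.5,73,40,0,0,0,-1,-2.5,73,0,0,0,0,-1,-2.5,73,0,0,0,0,-1,-2.5,73,0,0,0,0,-1,-2.5,73,0,0,0,0,-1,-2.5,73,0,0,0,0,-1,-2.5,73,0], newtons=40)

```text
clock: 35.93
tool_pos: [591.3, 375.3, 28.7]
orientation: [[0.999, 0.043, -0.001], [0.043, -0.999, -0.002], [-0.001, 0.002, -1.0]]
ft_force: [-0.1, 1.3, 4.9]
gripper_width: 12.3
```

Call:
move_arm(series=[0,0,0,0,0,-20,0,0,0,0,0,0,-60,0,0,0,0,0,0,-100,0,0,0,0,0,0,-140,0,0,0,0,0,0,-180,0,0,0,0,0,0,-220,0,0,0,0,0,0,-260,0,0,0,0,0,0,-300,0,0,0,0,0,0,-330,0,0,0,0,0,0,-330,0,0,0,0,0,0,-330,0,0,0,0,0,0,-330,0])

```text
clock: 36.93
tool_pos: [590.9, 374.7, 355.7]
orientation: [[0.999, 0.043, -0.005], [0.043, -0.999, -0.006], [-0.005, 0.005, -1.0]]
ft_force: [-1.0, -0.2, -2.6]
gripper_width: 12.4
```

Run:
```python
from h import *
s=get_state();print(s["tool_pos"],s["gripper_width"],s["ft_force"])
delta(wcab(-52,-36,37),RC)
```

```text
[590.92285142 374.71503921 355.69112804] 12.398692784456488 [-1.03232852 -0.2013651  -2.57574918]
shift [-95.  545.6 322.1]
turn [ 0.31  0.28 -0.  ]
```

Call:
move_arm(series=[0,0,0,-4,25,0,0,0,0,0,-10,60,0,0,0,0,0,-16,98,0,0,0,0,0,-23,137,0,0,0,0,0,-30,176,0,0,0,0,0,-36,215,0,0,0,0,0,-43,254,0,0,0,0,0,-50,293,0,0,0,0,0,-57,332,0,0,0,0,0,-63,371,0,0,0,0,0,-70,410,0,0,0,0,0,-77,449,0,0,0,0,0,-83,488,0,0,0,0,0,-89,520,0,0,0,0,0,-93,545,20,0,0,0,0,-93,545,50,0,0,0,0,-93,545,85,0,0,0,0,-93,545,120,0,0,0,0,-93,545,150,0,0,0,0,-93,545,180,0])

```text
clock: 38.6
tool_pos: [518.3, -173.2, 175.4]
orientation: [[0.999, 0.042, -0.008], [0.042, -0.999, -0.002], [-0.008, 0.001, -1.0]]
ft_force: [1.0, 0.0, -2.8]
gripper_width: 12.1
```

Call:
move_arm(series=[0,0,0,0,0,0,0,0,0,0,0,0,20,0,0,0,0,0,0,45,0,0,0,0,0,0,70,0,0,0,0,0,0,95,0,0,0,0,0,0,115,0,0,0,0,0,0,126,0,0,0,0,0,0,126,0,0,0,0,0,0,126,0,0,0,0,0,0,126,0])

```text
clock: 39.43
tool_pos: [522.1, -174.3, 54.9]
orientation: [[0.999, 0.043, -0.001], [0.043, -0.999, -0.004], [-0.001, 0.004, -1.0]]
ft_force: [-0.2, 0.1, -1.7]
gripper_width: 12.3
```

Call:
move_arm(series=[0,0,0,-5,0,3,0,0,0,0,-5,0,9,0,0,0,0,-5,0,14,0,0,0,0,-5,0,18,0,0,0,0,-5,0,18,0,0,0,0,-5,0,18,0])

```text
clock: 39.93
tool_pos: [515.7, -174.2, 35.3]
orientation: [[0.999, 0.043, -0.003], [0.043, -0.999, -0.003], [-0.003, 0.003, -1.0]]
ft_force: [0.1, -1.0, -1.8]
gripper_width: 12.3
```

Call:
move_arm(series=[0,0,0,0,0,2,0,0,0,0,0,0,2,0,0,0,0,0,0,2,0])

```text
clock: 40.18
tool_pos: [516.3, -174.4, 34.7]
orientation: [[0.999, 0.043, -0.002], [0.043, -0.999, -0.004], [-0.002, 0.004, -1.0]]
ft_force: [-2.3, 0.6, 7.1]
gripper_width: 12.4
```

Call:
move_arm(series=[0,0,0,0,0,-1,22,0,0,0,0,0,-1,30,0,0,0,0,0,-1,34,0,0,0,0,0,-1,34,0,0,0,0,0,-20,34,0,0,0,0,0,-60,34,0,0,0,0,0,-100,34,0,0,0,0,0,-140,34,0,0,0,0,0,-180,34,0,0,0,0,0,-220,34,0,0,0,0,0,-260,34,0,0,0,0,0,-300,34,0,0,0,0,0,-325,34,0,0,0,0,0,-325,34,0,0,0,0,0,-325,34])

```text
clock: 41.43
tool_pos: [517.7, -173.3, 360.3]
orientation: [[0.999, 0.043, 0.001], [0.043, -0.999, -0.005], [0.0, 0.005, -1.0]]
ft_force: [0.0, -0.0, -0.9]
gripper_width: 33.9
```

Run:
```python
from h import *
s=get_state();print(s["tool_pos"])
c=cam("wrist","w17"); t=cam("top","t17")["frame"]
for x in (60,3,-52): findcell(c,wcab(x,-36,46))
cv2.imwrite("pics/v17.png",np.hstack([cv2.resize(c["frame"],(480,360)),cv2.resize(t[140:260,110:217],(320,360))]))
# grip pose for passive handle at th
th=1.42; r,h=70,43
y=-145-(-r*np.cos(th)+h*np.sin(th)); z=119+r*np.sin(th)+h*np.cos(th); p=0.4*th
R2=Ro.from_matrix(RC)*Ro.from_rotvec([p,0,0]); 
B=wcab(0,y,z); ez=R2.as_matrix()[:,2]; print("bar",y,z)
delta(B+43*ez-130*ez+[0,0,60]); delta(B+43*ez,R2.as_matrix())
```

```text
[ 517.69829633 -173.3321834   360.25234798]
circle 625.5 -173.8 r 23.0
circle 598.0 -212.8 r 21.9
circle 516.5 -173.2 r 22.6
circle 625.5 -173.7 r 23.15
circle 567.5 -174.2 r 21.8
circle 596.5 -213.2 r 21.75
circle 516.6 -173.5 r 22.45
circle 569.1 -174.0 r 22.95
bar -176.99624290880593 194.66531860582288
shift [ 53.8 191.   29.6]
shift [ 54.5 120.6 199. ]
turn [32.71  0.26 -0.08]
```

View pics/v17.png

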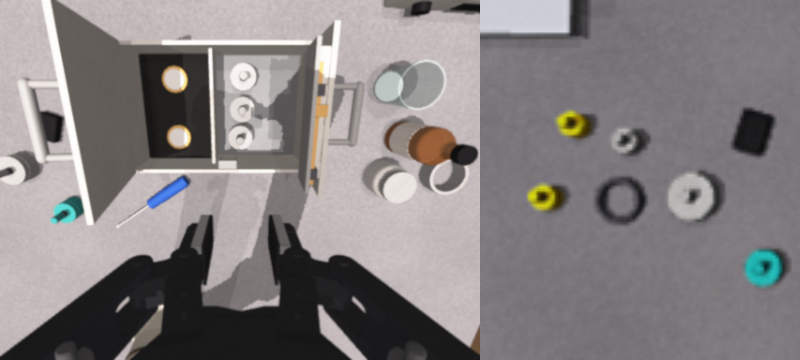

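Three cells stand upright in the bay, at (242,75), (241,107) and (240,137) in the wrist view. Only the small and large cells remain on the bench, besides the coloured ones. Now the passive door shuts.

Run:
```python
from h import *
R2=(Ro.from_matrix(RC)*Ro.from_rotvec([np.radians(32.4),0,0])).as_matrix()
delta(np.array([577,-386.5,306]),R2)
print(np.array([577,-386.5,306])+170*R2[:,2], R2[:,2])
arc(70,43,1.42,-0.02,16,.4,43,0,-1)
```

```text
shift [ 52.  215.7  51.7]
turn [32.57  0.26 -0.08]
[ 573.10610314 -295.49271016  162.46425266] [-0.02290528  0.535337   -0.84432793]
[[np.float64(-2.1), 0, 0, 0, -5.7, 1.5, 0], [np.float64(-4.1), 0, 0, 0, -11.2, 3.7, 0], [np.float64(-6.2), 0, 0, 0, -16.5, 6.3, 0], [np.float64(-8.3), 0, 0, 0, -21.5, 9.6, 0], [np.float64(-10.3), 0, 0, 0, -26.2, 13.3, 0], [np.float64(-12.4), 0, 0, 0, -30.5, 17.6, 0], [np.float64(-14.4), 0, 0, 0, -34.4, 22.3, 0], [np.float64(-16.5), 0, 0, 0, -37.8, 27.4, 0], [np.float64(-18.6), 0, 0, 0, -40.7, 32.9, 0], [np.float64(-20.6), 0, 0, 0, -43.1, 38.6, 0], [np.float64(-22.7), 0, 0, 0, -44.9, 44.7, 0], [np.float64(-24.8), 0, 0, 0, -46.2, 51.0, 0], [np.float64(-26.8), 0, 0, 0, -46.8, 57.4, 0], [np.float64(-28.9), 0, 0, 0, -46.8, 64.0, 0], [np.float64(-30.9), 0, 0, 0, -46.2, 70.5, 0], [np.float64(-33.0), 0, 0, 0, -44.9, 77.1, 0]]
```

Call:
move_arm(series=[0,0,0,0,30,-20,30,7,0,0,15,70,-20,30,14,0,0,30,110,-20,30,20,0,0,45,150,-10,30,26,0,0,52,190,20,30,32.5,0,0,52,216,51,30,32.5,0,0,52,216,51,30,32.5,0,0,52,216,51,30,32.5,0,0,52,216,51,30,32.5,0,0,52,216,51,30])

```text
clock: 42.37
tool_pos: [579.0, -385.3, 310.1]
orientation: [[0.999, 0.038, -0.024], [0.045, -0.844, 0.534], [-0.0, -0.534, -0.845]]
ft_force: [0.9, -0.1, 1.8]
gripper_width: 29.9
```

Run:
```python
from h import *
s=get_state();print(s["tool_pos"],np.round(s["orientation"],3).tolist())
delta([575,-294.5,161.5])
c=cam("wrist","w18")
cv2.imwrite("pics/w18z.png",cv2.resize(c["frame"],(640,480)))
```

```text
[ 579.00267638 -385.31495135  310.08595012] [[0.999, 0.038, -0.024], [0.045, -0.844, 0.534], [-0.0, -0.534, -0.845]]
shift [1.000e-01 2.600e+00 1.742e+02]
```

View pics/w18z.png

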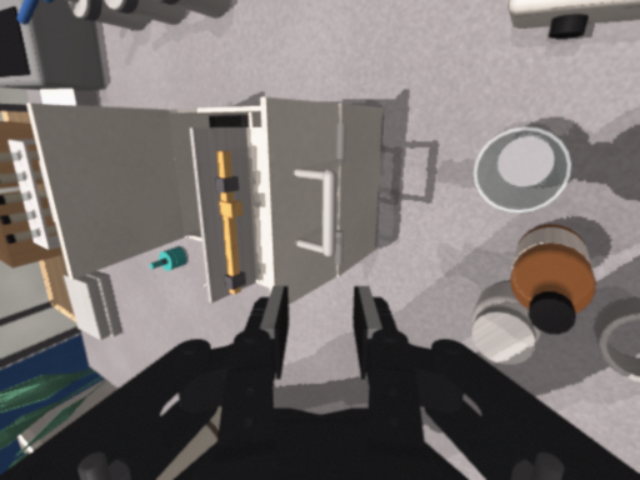

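The passive bar is at about (328,212), roughly 5 mm to the tool's +y, so I correct by that on approach.

Call:
move_arm(series=[0,0,0,0,4,40,30,0,0,0,0,4,80,30,0,0,0,0,4,110,30,0,0,0,0,4,140,30,0,0,0,0,4,160,30,0,0,0,0,4,173,30,0,0,0,0,4,173,30,0,0,0,0,4,173,30,0,0,0,0,4,173,0,0,0,0,0,4,173,0,0,0,0,0,4,173,0,0,0,0,0,4,173,0,0,0,0,0,4,173,0], newtons=30)

```text
clock: 43.5
tool_pos: [575.3, -300.0, 163.9]
orientation: [[0.999, 0.036, -0.02], [0.041, -0.846, 0.531], [0.002, -0.531, -0.847]]
ft_force: [-0.8, -1.8, 10.6]
gripper_width: 10.7
```

Run:
```python
from h import *
s=get_state();R=np.array(s["orientation"]); b=s["tool_pos"]-43*R[:,2]; print(s["tool_pos"],"bar cab",cab(b),"theta",[np.arctan2(q[2]-119,q[1]+145) for q in cab(b)], np.arctan2(43,70))
```

```text
[ 575.33548561 -300.04741391  163.946493  ] bar cab [[   0.  -184.9  200.4]] theta [np.float64(2.0265506611475685)] 0.5508575345317163
```

```bash
python3 -c "
from h import *
arc(70,43,1.46,-0.02,17,.382,36,0,-1)"
```

```text
[[np.float64(-1.9), 0, 0, 0, -5.9, 1.1, 0], [np.float64(-3.8), 0, 0, 0, -11.6, 2.8, 0], [np.float64(-5.7), 0, 0, 0, -17.2, 5.1, 0], [np.float64(-7.6), 0, 0, 0, -22.5, 7.9, 0], [np.float64(-9.5), 0, 0, 0, -27.5, 11.2, 0], [np.float64(-11.4), 0, 0, 0, -32.3, 15.0, 0], [np.float64(-13.3), 0, 0, 0, -36.7, 19.2, 0], [np.float64(-15.2), 0, 0, 0, -40.6, 23.9, 0], [np.float64(-17.1), 0, 0, 0, -44.2, 29.0, 0], [np.float64(-19.1), 0, 0, 0, -47.2, 34.4, 0], [np.float64(-21.0), 0, 0, 0, -49.8, 40.1, 0], [np.float64(-22.9), 0, 0, 0, -51.8, 46.1, 0], [np.float64(-24.8), 0, 0, 0, -53.2, 52.3, 0], [np.float64(-26.7), 0, 0, 0, -54.1, 58.7, 0], [np.float64(-28.6), 0, 0, 0, -54.4, 65.1, 0], [np.float64(-30.5), 0, 0, 0, -54.1, 71.7, 0], [np.float64(-32.4), 0, 0, 0, -53.2, 78.2, 0]]
```

Call:
move_arm(series=[-1.9,0,0,0,-5.9,1.1,0,-3.8,0,0,0,-11.6,2.8,0,-5.7,0,0,0,-17.2,5.1,0,-7.6,0,0,0,-22.5,7.9,0,-9.5,0,0,0,-27.5,11.2,0,-11.4,0,0,0,-32.3,15,0,-13.3,0,0,0,-36.7,19.2,0,-15.2,0,0,0,-40.6,23.9,0,-17.1,0,0,0,-44.2,29,0,-19.1,0,0,0,-47.2,34.4,0,-21,0,0,0,-49.8,40.1,0,-22.9,0,0,0,-51.8,46.1,0,-24.8,0,0,0,-53.2,52.3,0,-26.7,0,0,0,-54.1,58.7,0,-28.6,0,0,0,-54.4,65.1,0,-30.5,0,0,0,-54.1,71.7,0,-32.4,0,0,0,-53.2,78.2,0,-32.4,0,0,0,-53.2,78.2,0])

```text
clock: 45.0
tool_pos: [571.6, -213.7, 124.4]
orientation: [[0.999, 0.043, 0.002], [0.043, -0.999, -0.009], [0.001, 0.009, -1.0]]
ft_force: [3.0, -4.4, -3.4]
gripper_width: 10.4
```

Call:
move_arm(series=[0,0,0,0,0,2,0,0,0,0,0,0,4,0,0,0,0,0,0,4,0])

```text
clock: 45.25
tool_pos: [571.8, -213.6, 124.0]
orientation: [[0.999, 0.041, 0.002], [0.041, -0.999, -0.006], [0.002, 0.006, -1.0]]
ft_force: [-8.9, 0.0, 25.0]
gripper_width: 10.7
```

Call:
move_arm(series=[0,0,0,0,0,-2,34,0,0,0,0,0,-2,34,0,0,0,0,0,-2,34,0,0,0,0,0,-2,34,0,0,0,0,0,-30,34,0,0,0,0,0,-70,34,0,0,0,0,0,-110,34,0,0,0,0,-30,-130,20,0,0,0,8,-62,-130,20,0,0,0,8,-62,-130,20,0,0,0,8,-62,-130,20,0,0,0,8,-62,-130,20])

```text
clock: 46.25
tool_pos: [575.1, -148.7, 247.4]
orientation: [[0.999, 0.043, -0.004], [0.043, -0.999, -0.002], [-0.004, 0.002, -1.0]]
ft_force: [-0.1, -0.6, -0.3]
gripper_width: 20.0
```

Run:
```python
from h import *
s=get_state();print(cab(s["tool_pos"]),np.round(s["orientation"],3).tolist(),s["gripper_width"])
c=cam("wrist","w20"); 
h=cv2.cvtColor(c["frame"],cv2.COLOR_BGR2HSV); m=cv2.inRange(h,(10,90,60),(28,255,255))
p=proj(c,[wcab(x,-11,113) for x in range(-60,50)])
for x,(u,v) in zip(range(-60,50),p):
    if x%2==0 and 0<=v<384:
        r=np.where(m[int(round(v)),int(u)-20:int(u)+20])[0]
        if len(r): print(x,len(r),cab(onz(c,[(int(u)-20+r.mean(),v)],113))[0,1],end=" | ")
delta(wcab(9,-12.5,79),RC)
# door angle: corner/seam check
cam("scene","s20")
```

```text
[[  6.4 -10.9 247.4]] [[0.999, 0.043, -0.004], [0.043, -0.999, -0.002], [-0.004, 0.002, -1.0]] 19.98699853364879
-50 5 -11.1 | -48 8 -11.7 | -46 8 -11.7 | -44 6 -11.7 | -42 6 -11.7 | -40 6 -11.7 | -38 6 -11.7 | -36 6 -11.7 | -34 6 -11.7 | -32 6 -11.6 | -30 6 -11.6 | -28 6 -11.6 | -26 6 -11.6 | -24 6 -11.6 | -22 6 -11.6 | -20 6 -11.6 | -18 6 -11.6 | -16 6 -11.6 | -14 6 -11.6 | -12 6 -11.6 | -10 6 -11.6 | -8 6 -11.6 | -6 6 -11.6 | -4 6 -11.6 | -2 6 -11.6 | 0 6 -11.6 | 2 6 -11.6 | 4 8 -11.6 | 6 10 -11.6 | 8 10 -11.6 | 10 10 -11.6 | 12 10 -11.5 | 14 10 -11.5 | 16 10 -11.5 | 18 8 -11.5 | 20 8 -11.5 | 22 6 -11.5 | 24 6 -11.5 | 26 1 -11.0 | 40 7 -10.9 | 42 7 -10.9 | 44 6 -11.5 | 46 8 -11.5 | 48 8 -11.5 | shift [  3.6   0.4 168.1]
turn [ 0.11  0.26 -0.05]
```

Call:
move_arm(series=[0,0,0,2,0.3,40,20,0,0,0,2,0.3,80,20,0,0,0,2,0.3,110,20,0,0,0,2,0.3,135,20,0,0,0,2,0.3,150,20,0,0,0,2,0.3,160,20,0,0,0,2,0.3,166,20,0,0,0,2,0.3,166,20,0,0,0,2,0.3,166,20])

```text
clock: 47.1
tool_pos: [577.5, -149.8, 82.5]
orientation: [[0.999, 0.042, -0.002], [0.042, -0.999, -0.002], [-0.002, 0.002, -1.0]]
ft_force: [0.2, -0.7, -0.6]
gripper_width: 19.8
```

Run:
```python
from h import *
s=get_state();print(cab(s["tool_pos"]),s["ft_force"],s["gripper_width"])
```

```text
[[  8.7 -12.   82.5]] [ 0.15796274 -0.70610026 -0.55683935] 19.780461029332354
```

Call:
move_arm(series=[0,0,0,0,0,0,6,0,0,0,0,0,0,6,0,0,0,0,0,0,6,0,0,0,0,0,0,6,0,0,0,0,0,0,6], newtons=25)

```text
clock: 47.52
tool_pos: [577.7, -149.5, 82.9]
orientation: [[0.999, 0.043, -0.001], [0.043, -0.999, -0.002], [-0.001, 0.002, -1.0]]
ft_force: [-0.7, -0.4, 3.2]
gripper_width: 6.0
```

Call:
move_arm(series=[0,0,0,0,0,0,20,0,0,0,0,0,0,20,0,0,0,0,0,0,20,0,0,0,0,0,4,20,0,0,0,0,0,8,20,0,0,0,0,0,10,20,0,0,0,0,0,10,20])

```text
clock: 48.1
tool_pos: [576.1, -149.2, 70.8]
orientation: [[0.999, 0.043, -0.005], [0.043, -0.999, -0.001], [-0.005, 0.001, -1.0]]
ft_force: [0.0, 0.2, 0.3]
gripper_width: 20.0
```

Call:
move_arm(series=[0,0,0,0,0,0,6,0,0,0,0,0,0,6,0,0,0,0,0,0,6,0,0,0,0,0,0,6,0,0,0,0,0,0,6])

```text
clock: 48.52
tool_pos: [576.5, -150.1, 71.7]
orientation: [[0.999, 0.042, -0.004], [0.042, -0.999, -0.002], [-0.004, 0.002, -1.0]]
ft_force: [-0.7, -3.4, -3.6]
gripper_width: 10.8
```

Stud is gripped (10.8 reads as 12 mm, as with the bars). Slide it home.

Call:
move_arm(series=[0,0,0,-3,0,0,6,0,0,0,-7,0,0,6,0,0,0,-11,0,0,6,0,0,0,-15,0,0,6,0,0,0,-19,0,0,6,0,0,0,-22,0,0,6,0,0,0,-22,0,0,6,0,0,0,-22,0,0,6])

```text
clock: 49.18
tool_pos: [557.2, -150.7, 73.2]
orientation: [[0.999, 0.042, 0.002], [0.043, -0.999, -0.003], [0.002, 0.003, -1.0]]
ft_force: [5.9, -4.8, -2.4]
gripper_width: 11.0
```

Call:
move_arm(series=[0,0,0,1,0,0,20,0,0,0,1,0,0,20,0,0,0,1,0,0,20,0,0,0,1,0,0,20,0,0,0,0,0,-30,20,0,0,0,0,0,-70,20,0,0,0,0,0,-110,20,0,0,0,0,0,-150,20,0,0,0,0,0,-190,20,0,0,0,0,0,-230,20,0,0,0,0,0,-270,20,0,0,0,0,0,-310,20,0,0,0,0,0,-310,20,0,0,0,0,0,-310,20])

```text
clock: 50.35
tool_pos: [557.2, -149.2, 385.1]
orientation: [[0.999, 0.043, 0.003], [0.043, -0.999, -0.003], [0.002, 0.003, -1.0]]
ft_force: [-0.4, -0.3, -0.9]
gripper_width: 20.0
```

Run:
```python
from h import *
s=get_state();print(cab(s["tool_pos"]),s["gripper_width"])
c=cam("wrist","w21"); 
h=cv2.cvtColor(c["frame"],cv2.COLOR_BGR2HSV); m=cv2.inRange(h,(10,90,60),(28,255,255))
p=proj(c,[wcab(x,-11.5,113) for x in range(-90,50)])
for x,(u,v) in zip(range(-90,50),p):
    if x%2==0 and 0<=v<384: print(x,int((m[int(round(v)),int(u)-12:int(u)+12]>0).sum()),end=" | ")
g=cv2.cvtColor(c["frame"],cv2.COLOR_BGR2GRAY)
R2=(Ro.from_matrix(RC)*Ro.from_rotvec([np.radians(-32.5),0,0])).as_matrix()
delta(np.array([560.9,77.1,356.2]),R2); print(R2[:,2])
```

```text
[[-11.6 -10.6 385.1]] 20.042819252396523
-90 0 | -88 0 | -86 0 | -84 0 | -82 0 | -80 0 | -78 0 | -76 5 | -74 6 | -72 6 | -70 4 | -68 4 | -66 4 | -64 4 | -62 0 | -60 0 | -58 0 | -56 0 | -54 0 | -52 0 | -50 6 | -48 5 | -46 5 | -44 5 | -42 5 | -40 5 | -38 5 | -36 5 | -34 4 | -32 4 | -30 4 | -28 4 | -26 4 | -24 4 | -22 4 | -20 4 | -18 4 | -16 5 | -14 7 | -12 7 | -10 7 | -8 7 | -6 7 | -4 7 | -2 6 | 0 5 | 2 5 | 4 5 | 6 5 | 8 5 | 10 5 | 12 4 | 14 4 | 16 4 | 18 4 | 20 4 | 22 5 | 24 4 | 26 0 | 28 0 | 30 0 | 32 0 | 34 0 | 36 0 | 38 4 | 40 0 | 42 0 | 44 0 | 46 0 | 48 0 | shift [  14.8 -226.    25.8]
turn [-32.37   0.09   0.06]
[ 0.02296823 -0.53680847 -0.84339145]
```

Bolt stud is back at -8.5 mm, its original place. Now the active door.

Call:
move_arm(series=[0,0,0,5,-40,-20,30,-7,0,0,10,-80,-20,30,-14,0,0,12,-120,-20,30,-20,0,0,14,-160,-15,30,-26,0,0,15,-195,0,30,-32.4,0,0,15,-226,26,30,-32.4,0,0,15,-226,26,30,-32.4,0,0,15,-226,26,30,-32.4,0,0,15,-226,26,30])

```text
clock: 51.15
tool_pos: [560.3, 77.0, 352.7]
orientation: [[0.999, 0.043, 0.017], [0.045, -0.841, -0.538], [-0.009, 0.539, -0.842]]
ft_force: [0.3, -0.9, 0.0]
gripper_width: 29.7
```

Run:
```python
from h import *
s=get_state();print(s["tool_pos"],np.round(s["orientation"],3).tolist())
delta([563.2,6,245.6])
c=cam("wrist","w22"); R=np.array(s["orientation"])
for th in (1.38,1.42,1.46):
    y=145+(-155*np.cos(th)+43*np.sin(th)); z=119+155*np.sin(th)+43*np.cos(th)
    B=wcab(0,y,z); q=R.T@(B-s["tool_pos"]); print(th,"bar in tool",np.round(q,1),"px ends",np.round(proj(c,[wcab(-35,y,z),B,wcab(35,y,z)])).tolist())
# bar column: brightness profile along rows near predicted
g=cv2.cvtColor(c["frame"],cv2.COLOR_BGR2GRAY)
v=int(proj(c,[B])[0,1]); print(v,g[v,200:310].tolist())
```

```text
[560.28763735  77.04450354 352.72778381] [[0.999, 0.043, 0.017], [0.045, -0.841, -0.538], [-0.009, 0.539, -0.842]]
shift [  0.6   2.2 128.6]
1.38 bar in tool [-0.7  8.9 92.8] px ends [[265.0, 215.0], [266.0, 183.0], [266.0, 148.0]]
1.42 bar in tool [-0.7  3.1 89.9] px ends [[260.0, 216.0], [260.0, 184.0], [261.0, 149.0]]
1.46 bar in tool [-0.7 -2.7 87.2] px ends [[254.0, 217.0], [254.0, 184.0], [254.0, 149.0]]
184 [101, 102, 102, 102, 102, 103, 112, 138, 177, 202, 215, 211, 189, 156, 144, 143, 144, 144, 144, 144, 143, 144, 144, 146, 144, 145, 145, 146, 144, 144, 145, 143, 142, 142, 141, 142, 138, 130, 119, 114, 109, 108, 109, 109, 109, 111, 113, 117, 124, 134, 139, 142, 132, 109, 126, 153, 177, 195, 210, 221, 227, 224, 219, 204, 179, 147, 143, 146, 146, 147, 146, 145, 147, 146, 147, 147, 146, 147, 146, 146, 146, 145, 144, 145, 146, 147, 148, 148, 149, 149, 146, 146, 146, 145, 145, 145, 143, 145, 145, 146, 145, 142, 133, 142, 195, 235, 241, 241, 242, 243]
```

The bright bar ridge at column ~259.5 agrees with θ ≈ 1.42. I approach and grip.

Call:
move_arm(series=[0,0,0,0,2.5,40,30,0,0,0,0,2.5,75,30,0,0,0,0,2.5,100,30,0,0,0,0,2.5,120,30,0,0,0,0,2.5,130,30,0,0,0,0,2.5,130,30,0,0,0,0,2.5,130,30,0,0,0,0,2.5,130,0,0,0,0,0,2.5,130,0,0,0,0,0,2.5,130,0,0,0,0,0,2.5,130,0,0,0,0,0,2.5,130,0], newtons=30)

```text
clock: 52.2
tool_pos: [564.9, 5.9, 248.9]
orientation: [[0.999, 0.037, 0.023], [0.044, -0.843, -0.537], [-0.0, 0.537, -0.843]]
ft_force: [-0.2, 1.4, 6.9]
gripper_width: 10.5
```

Run:
```python
from h import *
s=get_state();R=np.array(s["orientation"])
for L in (36,40,44):
    q=cab(s["tool_pos"]-L*R[:,2])[0]; print(L,q,"r",np.hypot(q[1]-145,q[2]-119),"th",np.arctan2(q[2]-119,145-q[1])-np.arctan2(43,155))
print(np.degrees(np.arcsin(R[2,1])))
arc(155,43,1.42,-0.02,19,.4,40,0,1)
```

```text
36 [  2.8 163.3 279.2] r 161.24183700268364 th 1.4139214472483883
40 [  2.8 165.5 282.6] r 164.87938015409935 th 1.424838159937551
44 [  2.8 167.6 286. ] r 168.5222833930279 th 1.4346944154695476
32.48948109653902
[[np.float64(1.7), 0, 0, 0, 9.6, 5.7, 0], [np.float64(3.5), 0, 0, 0, 18.7, 12.1, 0], [np.float64(5.2), 0, 0, 0, 27.3, 19.3, 0], [np.float64(6.9), 0, 0, 0, 35.3, 27.1, 0], [np.float64(8.7), 0, 0, 0, 42.6, 35.6, 0], [np.float64(10.4), 0, 0, 0, 49.4, 44.7, 0], [np.float64(12.2), 0, 0, 0, 55.3, 54.3, 0], [np.float64(13.9), 0, 0, 0, 60.6, 64.4, 0], [np.float64(15.6), 0, 0, 0, 65.0, 74.9, 0], [np.float64(17.4), 0, 0, 0, 68.6, 85.8, 0], [np.float64(19.1), 0, 0, 0, 71.4, 96.9, 0], [np.float64(20.8), 0, 0, 0, 73.3, 108.3, 0], [np.float64(22.6), 0, 0, 0, 74.3, 119.9, 0], [np.float64(24.3), 0, 0, 0, 74.4, 131.5, 0], [np.float64(26.1), 0, 0, 0, 73.6, 143.2, 0], [np.float64(27.8), 0, 0, 0, 71.8, 154.8, 0], [np.float64(29.5), 0, 0, 0, 69.2, 166.3, 0], [np.float64(31.3), 0, 0, 0, 65.7, 177.6, 0], [np.float64(33.0), 0, 0, 0, 61.3, 188.7, 0]]
```

Call:
move_arm(series=[1.7,0,0,0,9.6,5.7,0,3.5,0,0,0,18.7,12.1,0,5.2,0,0,0,27.3,19.3,0,6.9,0,0,0,35.3,27.1,0,8.7,0,0,0,42.6,35.6,0,10.4,0,0,0,49.4,44.7,0,12.2,0,0,0,55.3,54.3,0,13.9,0,0,0,60.6,64.4,0,15.6,0,0,0,65,74.9,0,17.4,0,0,0,68.6,85.8,0,19.1,0,0,0,71.4,96.9,0,20.8,0,0,0,73.3,108.3,0,22.6,0,0,0,74.3,119.9,0,24.3,0,0,0,74.4,131.5,0,26.1,0,0,0,73.6,143.2,0,27.8,0,0,0,71.8,154.8,0,29.5,0,0,0,69.2,166.3,0,31.3,0,0,0,65.7,177.6,0,33,0,0,0,61.3,188.7,0,33,0,0,0,61.3,188.7,0])

```text
clock: 53.87
tool_pos: [571.4, -147.9, 121.2]
orientation: [[0.999, 0.041, -0.001], [0.041, -0.999, 0.012], [-0.001, -0.012, -1.0]]
ft_force: [3.6, 0.8, -3.0]
gripper_width: 10.7
```

Call:
move_arm(series=[0,0,0,0,0,2,0,0,0,0,0,0,4,0,0,0,0,0,0,4,0])

```text
clock: 54.12
tool_pos: [571.6, -148.2, 120.6]
orientation: [[0.999, 0.043, -0.001], [0.043, -0.999, 0.006], [-0.0, -0.006, -1.0]]
ft_force: [-5.5, 0.7, 21.8]
gripper_width: 10.8
```

Call:
move_arm(series=[0,0,0,0,0,-2,34,0,0,0,0,0,-2,34,0,0,0,0,0,-2,34,0,0,0,0,0,-2,34,0,0,0,0,0,-30,34,0,0,0,0,0,-70,34,0,0,0,0,0,-110,34,0,0,0,0,0,-150,34,0,0,0,-20,0,-190,34,0,0,0,-50,0,-230,34,0,0,0,-50,0,-275,34,0,0,0,-50,0,-278,34,0,0,0,-50,0,-278,34,0,0,0,-50,0,-278,34,0,0,0,-50,0,-278,34])

```text
clock: 55.37
tool_pos: [520.5, -152.6, 393.8]
orientation: [[0.999, 0.043, -0.005], [0.043, -0.999, 0.009], [-0.005, -0.009, -1.0]]
ft_force: [-0.2, -0.3, -0.5]
gripper_width: 34.3
```

Run:
```python
from h import *
s=get_state();print(s["tool_pos"],s["ft_force"])
c=cam("wrist","w23"); g=cv2.cvtColor(c["frame"],cv2.COLOR_BGR2GRAY).astype(int)
# seam & bars: expected pixel positions if both doors are shut, and gray profile across
for nm,y,z in(("active bar",-10,162),("passive bar",-75,162),("active edge",-35,122)):
    for x in (-30,20):
        u,v=proj(c,[wcab(x,y,z)])[0]; print(nm,x,round(u),round(v),g[int(round(v)),int(u)-12:int(u)+13].tolist())
# bar ends along cab x for height check, small/large still on bench
t=cam("top","t23"); t0=cv2.imread("pics/t17.png")
d=cv2.absdiff(t["frame"],cv2.imread("pics/top0.png")).max(2)
print("top diff in cabinet", (d[138:198,245:338]>60).sum(), "items right",(d[140:215,350:420]>60).sum())
d2=cv2.absdiff(t["frame"],t0).max(2); print("bench cells diff vs t17",(d2[150:240,120:215]>60).sum())
```

```text
[ 520.46010957 -152.59593296  393.76075744] [-0.18146739 -0.33176709 -0.46316978]
active bar -30 257 142 [204, 202, 202, 202, 203, 204, 203, 200, 184, 145, 142, 153, 161, 155, 143, 129, 125, 140, 142, 159, 189, 198, 199, 201, 202]
active bar 20 257 106 [207, 207, 207, 206, 206, 207, 206, 194, 163, 139, 143, 154, 162, 156, 145, 129, 111, 101, 110, 114, 121, 150, 193, 204, 203]
passive bar -30 301 142 [218, 222, 221, 220, 208, 179, 135, 89, 70, 80, 94, 104, 111, 114, 111, 108, 111, 128, 140, 142, 143, 143, 144, 143, 143]
passive bar 20 303 107 [222, 222, 221, 214, 191, 154, 112, 91, 84, 89, 97, 106, 114, 116, 111, 106, 109, 126, 142, 147, 147, 148, 147, 146, 145]
active edge -30 273 138 [109, 104, 111, 113, 118, 148, 189, 202, 202, 203, 204, 200, 178, 123, 112, 144, 173, 192, 198, 198, 197, 194, 187, 182, 182]
active edge 20 273 106 [101, 110, 114, 121, 150, 193, 204, 203, 204, 205, 202, 187, 153, 123, 122, 167, 212, 222, 222, 222, 222, 222, 222, 222, 222]
top diff in cabinet 1067 items right 383
bench cells diff vs t17 0
```

```bash
python3 -c "
from rig import workorder,get_state
print(workorder.sign_off(),get_state()['clock'])"
```

```text
the job is handed in; nothing more can be done
the job is handed in; nothing more can be done
```

The three 46 mm cells are in the empty bay, both doors are shut with the bolt home, and I handed the job in after about 55 s of the 210 s. I opened the active door, slid the bolt back, opened the passive door and placed the cells. Then I shut the passive door, shot the bolt and shut the active door last.

**Last checks**
- **Cells:** before the doors closed, the wrist camera showed all three upright at their target spots. On the bench, besides the coloured look-alikes, only the small and large cells remained, standing. That part of the top image had not changed by the end.
- **Bolt:** the stud measured back at its starting position, and the bolt pushed against its end stop.
- **Doors:** each door took 22–25 N of downward pressure on its bar without moving. In the final picture both bars and the seam sit where shut doors should put them. That picture cannot tell a fully shut door from one a few millimetres open, so the evidence for shut is mainly the pressing.

**What disagreed or was not checked**
- **Fingertips:** they sat about 30 mm behind the reported TCP. My first grip on the active bar and my first grip on the stud therefore closed on nothing. I repeated both lower down and they held.
- **Top image difference:** comparing the cabinet and bottle areas with the start picture showed differences. I put these down to the arm and its shadow, but did not check further.

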